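# Lock the lamp post into its socket

### The arm

A 6-joint arm with a two-finger parallel gripper is mounted at the origin on the work surface. World frame = base frame: x ahead of the robot, y to its left, z up, the work surface at z = 0. Lengths are in mm, angles in rad, forces in N, time in s.
With the tool pointing down it reaches from about 400 to 925 mm from the base axis. Payload 12.5 kg.
Tool frame: the origin (TCP) lies at the very end of the fingers, on their centre line; the grasp point (between the pads) lies 19 mm behind it (env.grip_point_offset is the distance from the TCP to the grasp point, in mm); z points along the fingers, y is the direction in which the jaws open and shut (so a half turn about z gives the same grasp; the last joint's range is limited). The gripper opens to 95 mm and grips with 3 to 60 N. Pads are 20 mm wide; open, the fingers measure 119 mm over their backs; the gripper's body (75 mm by 180 mm) begins 59 mm behind the grasp point.
Start: joints at [-1.44, 0.491, 1.559, -0, 1.092, -0.106], TCP at [146.643, -607.571, 214.661] pointing down, gripper open.
Joint ranges: [-3.1, 3.1], [-0.84, 2.19], [0.05, 2.79], [-1.13, 4.28], [0.06, 2.93], [-2.69, 2.69]. Speed limits (rad/s): [2.22, 2.22, 2.79, 3.14, 3.14, 3.14].

### API

Orientations are given as [roll, pitch, yaw] about the fixed x, y, z axes, in that order (R = Rz(yaw) Ry(pitch) Rx(roll)).
In Python, from cell import env gives the robot as it stands.
- The arm moves only by the tool drive_tool, never from a script. Its argument "commands" is a list of rows, each an object of numbers: "dx", "dy", "dz": the shift along the world's x, y, z in mm; "yaw": the turn about the world's z in degrees. In form: [{"dx": .., "dy": .., "dz": .., "yaw": ..}, ...]. A call has 1 to 5 rows; each row shifts and turns the commanded pose from where the row before left it; what a row does not reach is not made up. A row lasts 1/12 s, in which the tool goes at most 41.7 mm and 7.16 degrees, less where a joint would pass 70% of its speed; a pose out of reach is approached as far as the arm can. A call with a gripper value outside its range is refused whole. "grip" is the opening, from 0 (shut) to 1 (fully open), set as the call begins (left out, the last holds). The fingers move at their own pace and stop on an object; the grip force is fixed at half the most. Time passes only in rows, so rows that do not move let the fingers close. It gives the time, the measured TCP pose, the force and the opening at its end, in the units of the state.
- env.state(): the state, without advancing time (a new reading comes with each control period).
- env.read_camera(name): name is "side" or "top" or "wrist"; returns the picture (400x640x3 uint8, red, green, blue); there is no depth.
- env.calibration(name): a dict with "intrinsics" (3x3 intrinsics, pixels), "rvec" (rotation vector, rad) and "tvec" (3), from world to camera coordinates, as OpenCV has them. Camera axes: x right, y down, z forward; pixel columns grow to the right and rows downward; lengths in mm; the calibration is good to about 2 mm. The wrist camera is an equidistant fisheye: a pixel r from the principal point sees the ray r / f radians off the axis. A picture is of the moment at which its call begins: read the wrist's pose just before it. calibration takes no time and is no camera call; for the wrist camera it gives the pose at the moment of the call.
- env.job_done(): hands the job in, once; it reports no verdict.
Trained networks look in the newest picture that a camera, given by its name, has taken for a name from the list of things; names that differ only in an ending like _2 or _b are one class to them, and where a whole thing is asked for, a point or a joint stands for the part that bears it (a point fixed in the world has none). Each returns a list of dicts, best first, with "conf" (0 to 1); they miss things now and then, are a little off and sometimes report something else, mostly with a low value. They report only what shows in the picture. A call takes as long as a camera call. They do not tell look-alikes from the thing itself.
- env.trace(query, camera): "pixels" (400x640 bool, what is visible of it) and "pixel" ([column, row] in pixels, amid what is visible of it).
- env.place_of(query, camera): "pixel" ([column, row] in pixels: a listed point, or the origin of a listed thing).
The state is a dict: "t": time; "joints": joint angles; "qvel": joint speeds; "tau": joint torques, N m; "eef_pos": TCP position; "tcp_rot": TCP orientation; "ft_force": force on the tool from outside, world axes, zero at the start; "moment": the same for the moment, N m; "opening": opening from 0.0 (shut) to 1.0 (fully open).
Only numpy, scipy, OpenCV 4.12 (cv2) and the standard library are available. Lean on these libraries where they do the work, as an engineer would, in place of code of your own. Each camera call takes 0.05 s, during which the arm holds its last target.

### The job

Take the square lamp post that has the spring button out of the rack and put it upright into the square socket with its button on the same side as the socket's hole. The socket's rim stops the button, so pinch the button flush while you slide it in, then let go and ease the post down until the button pops out through the hole. Don't force anything, and leave everything else where it is.

Things in the scene. Friction and masses are not known exactly. Their poses are not given: they have to be found in the camera images.
- post: The post to fit: square aluminium bar 25 x 25 mm, 110 mm long, 0.2 to 0.3 kg, upright in any one of the rack's three places (the others hold a plain square post without a button and a round steel one, same size). Origin: centre of its foot, z up along it. Spring button on its +x face, centred 52 mm above the foot; plain bar with a flat top above it. The lowest 8 mm taper to 18 mm square.
- button (a joint): Travel of the spring button into the post, m: 0 when out (stands out 6 mm), 0.006 flush with the post's face. Square-edged steel block 12 mm wide, 18 mm tall, no bevel: the socket's rim stops it dead unless it is flush. 4 N start it, 7 N press it flush; it springs back. Pinching the post over the button's upper half presses it and leaves its lower half free to go under the rim.
- button_face (a point): Middle of the button's outer face, on the post's +x side (moves with the button).
- post_top (a point): Middle of the post's flat top, 110 mm above its foot.
- rack: Fixed black block 60 mm (x) x 200 mm (y) x 40 mm high, three square holes 65 mm apart along its y, 35 mm deep, floor 5 mm above the table. Origin: centre of its underside. The post's button faces the rack's +x, its centre 17 mm above the rack's top.
- socket: Fixed upright square aluminium tube, open at the top, on a dark foot plate 90 x 110 x 6 mm. Rim 116 mm above the table, bore 26.6 mm square (0.8 mm play on each side of the post), walls 3.5 mm, 33.6 mm square outside; its floor is out of the post's reach. Origin: centre of its underside, z up, +x to the side with the hole.
- rim (a point): Centre of the socket's mouth, level with the rim, axes as the socket's. Once a few mm of the button are under the rim, the bore keeps it pressed and its rubbing holds the post up when let go; some 5 N more push it on down.
- hole_side (a point): Middle of the socket's +x outside, 41 mm below the rim. A dark lock plate with the button's hole (17 mm wide, 20.5 mm tall) is clamped on this side, standing out 2 mm, each time at another height: the hole's centre is 31 to 51 mm below the rim (not measured, can be seen). There the button pops out by itself; then the hole's lower edge stops the post: do not push on.
- plain_post: bystander: plain square aluminium post without a button, 25 mm square, 110 mm long, in the rack; origin at its foot
- round_post: bystander: round steel post, 25 mm across, 110 mm long, in the rack; origin at its foot
- loupe: bystander: black magnifier, 38 mm across, 36 mm high; origin under its centre
- gauge_block: bystander: steel block 35 x 30 x 30 mm; origin under its centre
- mouse: bystander: black computer mouse, 100 x 60 mm, 30 mm high; origin under its centre
- driver: bystander: screwdriver lying on the table; origin under its middle
- setting_ring: bystander: steel ring 64 mm across, 20 mm high; origin under its centre
- screw_cup: bystander: white cup 66 mm across, 45 mm high; origin under its centre
Not all that is in view belongs to the job. There is more than one size of the socket; the job needs the smallest.

How it is judged:
By the outcome, as a careful person would: the job done as asked, in the order asked, and still so for the second after the job is handed in, with the robot touching nothing.
It also fails if it takes over 59 s, if anything falls off the work surface, if the arm or the gripper's body presses on something with over 40 N, if the wrist force passes 120 N, or if a joint passes its speed limit or range.

## Working session

There is one attempt and no reset: what is moved stays moved. The work goes in short steps, Python scripts to look and compute and a tool call to move; the robot and the scene stay as the last step left them, time stands still between calls to the robot, and variables do not carry over. Pictures are saved under pics/ and viewed, and the job is handed in when it is done.

Besides the shell and the picture viewer there is one more tool, called after ">>>" in YAML: its name, and indented under it one key for each argument. drive_tool: Moves the arm, as the interface text tells. Its arguments: {"type":"object","properties":{"commands":{"type":"array"},"grip":{"type":"number"}},"required":["commands"]}

```bash
mkdir -p pics; ls
cat > h.py <<'E'
import numpy as np, cv2
from cell import env
def cal(n):
    c=env.calibration(n); return np.array(c["intrinsics"],float),np.array(c["rvec"],float).ravel(),np.array(c["tvec"],float).ravel()
def ray(n,px,c=None):
    K,r,t=c or cal(n); R=cv2.Rodrigues(r)[0]
    x=(px[0]-K[0,2])/K[0,0]; y=(px[1]-K[1,2])/K[1,1]
    if n=="wrist":
        th=np.hypot(x,y); s=np.sin(th)/th if th>1e-9 else 1; d=np.array([x*s,y*s,np.cos(th)])
    else: d=np.array([x,y,1.])
    d=R.T@d; return -R.T@t, d/np.linalg.norm(d)
def onz(n,px,z,c=None):
    o,d=ray(n,px,c); return o+d*(z-o[2])/d[2]
def proj(n,P,c=None):
    K,r,t=c or cal(n); R=cv2.Rodrigues(r)[0]; p=R@np.array(P,float)+t
    if n=="wrist":
        rr=np.hypot(p[0],p[1]); th=np.arctan2(rr,p[2]); s=th/rr if rr>1e-9 else 0
        return np.array([K[0,0]*p[0]*s+K[0,2],K[1,1]*p[1]*s+K[1,2]])
    return np.array([K[0,0]*p[0]/p[2]+K[0,2],K[1,1]*p[1]/p[2]+K[1,2]])
def snap(n,f,crop=None,k=1):
    im=np.array(env.read_camera(n))[:,:,::-1]; cv2.imwrite("pics/raw_"+f+".png",im)
    if crop: x0,y0,x1,y1=crop; im=cv2.resize(im[y0:y1,x0:x1],None,fx=k,fy=k,interpolation=cv2.INTER_CUBIC)
    cv2.imwrite("pics/"+f+".png",im)
def tri(obs):
    A=np.zeros((3,3));b=np.zeros(3)
    for o,d in obs:
        M=np.eye(3)-np.outer(d,d);A+=M;b+=M@o
    return np.linalg.solve(A,b)
E
python3 - <<'E'
from h import *
for n in("side","top","wrist"): snap(n,n+"0")
for n in("side","top","wrist"):
    K,r,t=cal(n); print(n,K.round(1).tolist(),(-cv2.Rodrigues(r)[0].T@t).round())
print(env.state())
E
```

```text
pics
side [[490.9, 0.0, 320.7], [0.0, 490.9, 203.5], [0.0, 0.0, 1.0]] [203. 769. 895.]
top [[421.7, 0.0, 319.7], [0.0, 421.7, 199.2], [0.0, 0.0, 1.0]] [ 355.  -72. 1343.]
wrist [[309.7, 0.0, 321.8], [0.0, 309.7, 200.2], [0.0, 0.0, 1.0]] [ 225. -587.  384.]
{'t': 0.15, 'joints': array([-1.43958489e+00,  4.91403089e-01,  1.55931490e+00, -3.11430999e-05,
        1.09172547e+00, -1.05570728e-01]), 'qvel': array([-0.00123105, -0.00240481, -0.00259963,  0.00044567, -0.00100235,
       -0.00017762]), 'tau': array([ 2.08910860e-03, -6.12895775e+01, -2.58277398e+01,  6.92159403e-02,
        4.73154313e-02, -7.89348269e-05]), 'eef_pos': array([ 146.61772536, -607.36631814,  214.20530628]), 'tcp_rot': array([-3.14074367e+00, -6.21821822e-05,  2.36796505e-01]), 'ft_force': array([ 1.14069056, -0.42754155,  0.5502672 ]), 'moment': array([-0.0071433 , -0.00912209,  0.00933148]), 'opening': 0.9981457231582801}
```

View pics/side0.png

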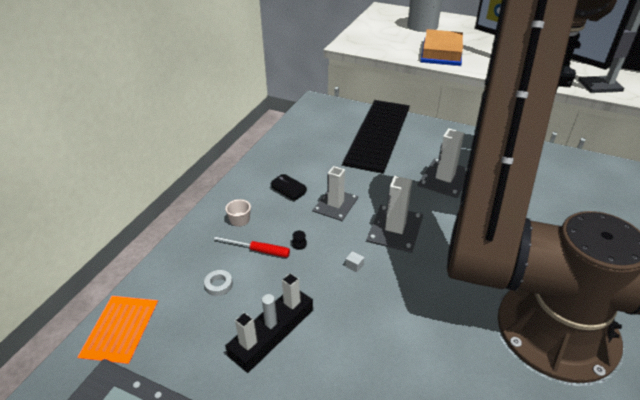

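View pics/top0.png

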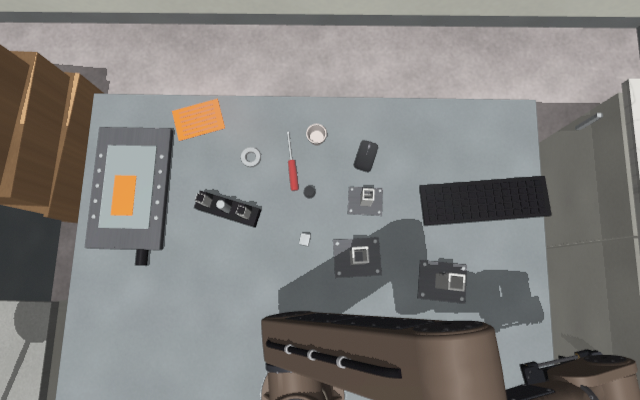

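View pics/wrist0.png

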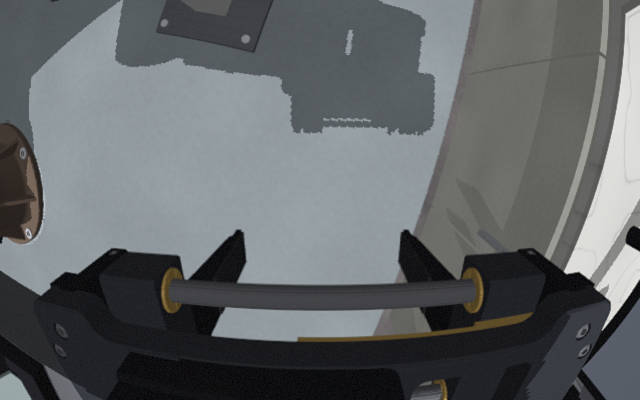

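Side and top pictures: three sockets at top pixels (367,196), (360,256) and (456,282), the first looking smallest. The rack is at (228,208), with square posts at its two ends and the round one in the middle. I'll enlarge these next.

Run:
```python
from h import *
s=cv2.imread("pics/raw_side0.png");t=cv2.imread("pics/raw_top0.png")
def c(im,x0,y0,x1,y1,k): return cv2.resize(im[y0:y1,x0:x1],None,fx=k,fy=k,interpolation=cv2.INTER_CUBIC)
a=c(s,215,260,325,370,3.6);b=c(s,305,160,365,220,6.6)
cv2.imwrite("pics/z1.png",np.hstack([cv2.resize(a,(400,400)),cv2.resize(b,(400,400))]))
a=c(t,190,180,270,230,5);b=c(t,340,175,390,225,5)
cv2.imwrite("pics/z2.png",np.hstack([cv2.resize(a,(480,300)),cv2.resize(b,(300,300))]))
for q in("post","plain_post","button_face","post_top","rack","socket","rim","hole_side","round_post"):
  for n in("side","top"):
    print(q,n,[(np.round(d["pixel"],1).tolist(),round(d["conf"],2)) for d in env.place_of(q,n)])
```

```text
post side [([250.3, 348.9], 0.63)]
post top [([211.8, 202.5], 0.73)]
plain_post side [([290.6, 306.4], 0.57)]
plain_post top [([247.9, 214.3], 0.5)]
button_face side []
button_face top []
post_top side [([242.6, 319.9], 0.73)]
post_top top [([200.2, 194.2], 0.44)]
rack side [([272.9, 332.3], 0.61)]
rack top [([231.0, 211.9], 0.69)]
socket side [([336.0, 205.7], 0.85), ([443.1, 177.9], 0.77), ([398.2, 224.9], 0.69), ([246.0, 318.0], 0.35)]
socket top [([362.7, 198.4], 0.87), ([357.0, 254.8], 0.87), ([440.8, 279.1], 0.87)]
rim side [([456.1, 134.8], 0.96), ([402.1, 180.3], 0.94), ([331.0, 205.5], 0.73), ([336.5, 170.4], 0.64), ([329.5, 182.1], 0.5)]
rim top [([364.2, 253.4], 0.9), ([368.7, 194.6], 0.8), ([454.3, 282.4], 0.69), ([304.5, 239.5], 0.55)]
hole_side side [([442.3, 148.9], 0.8), ([329.9, 183.0], 0.78), ([391.0, 196.3], 0.7)]
hole_side top [([358.7, 253.3], 0.94), ([451.9, 277.3], 0.87), ([369.0, 190.7], 0.77), ([365.6, 201.3], 0.36)]
round_post side [([272.1, 332.2], 0.57)]
round_post top [([228.7, 205.0], 0.63)]
```

View pics/z1.png

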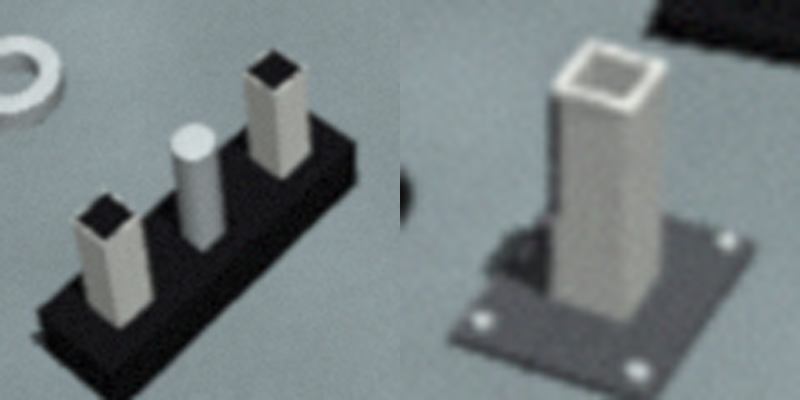

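View pics/z2.png

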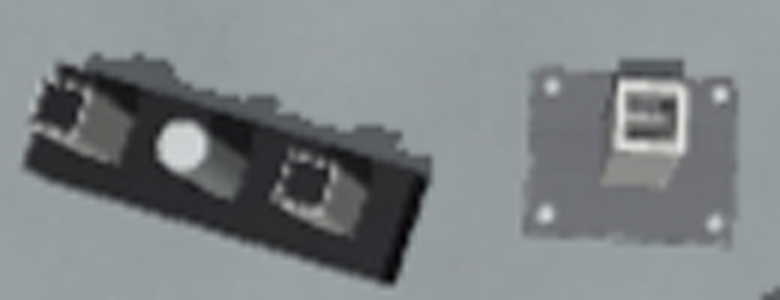

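Run:
```python
from h import *
print("rack top",onz("top",(231,211.9),0),"side",onz("side",(272.9,332.3),0))
for nm,a,b in(("rim",(368.7,194.6),(336.5,170.4)),("left post top",(200.2,194.2),(242.6,319.9)),("other top",(241,210.5),(290.5,279)),("round top",(220.5,204.3),(268.3,299))):
    obs=[ray("top",a),ray("side",b)]; P=tri(obs); print(nm,P.round(1),[np.linalg.norm(np.cross(P-o,d)).round(1) for o,d in obs], onz("top",a,116).round(1),onz("side",b,116).round(1))
K,r,t=cal("wrist");R=cv2.Rodrigues(r)[0];print(R.round(3))
# rack outline in top
im=cv2.imread("pics/raw_top0.png")
for px in((197,194),(262,206),(255.5,226),(195,208)): print(px,onz("top",px,40).round(1))
# sizes of tubes rims in top
for c in((368.7,194.6),(364.2,253.4),(454.3,282.4)):
    tr=None
for d in env.trace("rack","top")[:1]:
    m=d["pixels"].astype(np.uint8);c=max(cv2.findContours(m,0,2)[0],key=cv2.contourArea);print(cv2.minAreaRect(c))
```

```text
rack top [548.02116689 249.5164748    0.        ] side [5.51588253e+02 2.56881710e+02 1.13686838e-13]
rim [ 592.  -184.1  114.7] [np.float64(0.7), np.float64(0.7)] [ 591.1 -184.1  116. ] [ 592.  -182.4  116. ]
left post top [580.4 318.4 107.7] [np.float64(4.1), np.float64(4.1)] [582.8 317.3 116. ] [572.2 322.6 116. ]
other top [536.5 193.  112.5] [np.float64(0.2), np.float64(0.2)] [536.1 192.3 116. ] [534.8 195.6 116. ]
round top [554.1 255.8 110.8] [np.float64(0.2), np.float64(0.2)] [553.5 254.4 116. ] [551.6 259.1 116. ]
[[ 0.235 -0.972 -0.001]
 [-0.932 -0.225  0.284]
 [-0.277 -0.066 -0.959]]
(197, 194) [597.4 351.7  40. ]
(262, 206) [562.9 143.2  40. ]
(255.5, 226) [499.4 160.5  40. ]
(195, 208) [552.4 354.7  40. ]
((227.288818359375, 208.97242736816406), (66.44110870361328, 21.25810432434082), 17.744670867919922)
```

The rim triangulates to (592,-184), z about 115, which matches the smallest socket's 116. The rack is at about (552,255) with yaw about -0.28, and its +x points away from the robot. The buttons aren't visible yet. I'll fly the wrist camera past the socket's +x side first, then past the rack's.

>>> drive_tool:
  commands:
    - {"dx":20,"dy":10,"dz":30,"yaw":0}
    - {"dx":30,"dy":20,"dz":20,"yaw":7}
    - {"dx":30,"dy":20,"dz":20,"yaw":7}
    - {"dx":30,"dy":20,"dz":10,"yaw":7}
    - {"dx":33,"dy":20,"dz":5,"yaw":7}

```text
t: 1.52
eef_pos: [290.7, -516.9, 301.7]
tcp_rot: [3.139, 0.001, 0.731]
ft_force: [-0.4, -0.5, -0.8]
opening: 0.997
```

>>> drive_tool:
  commands:
    - {"dx":33,"dy":20,"yaw":7}
    - {"dx":33,"dy":20,"yaw":7}
    - {"dx":33,"dy":20,"yaw":7}
    - {"dx":33,"dy":20,"yaw":7}
    - {"dx":33,"dy":20,"yaw":7}

```text
invalid input
```

>>> drive_tool:
  commands:
    - {"dx":33,"dy":20,"yaw":7}
    - {"dx":33,"dy":20,"yaw":6}
    - {"dx":33,"dy":20}
    - {"dx":33,"dy":20}
    - {"dx":33,"dy":20}

```text
invalid input
```

>>> drive_tool:
  commands:
    - {"dx":33,"dy":20,"dz":-25}
    - {"dx":33,"dy":20,"dz":-35}
    - {"dx":33,"dy":20,"dz":-35}
    - {"dx":0,"dy":20,"dz":-20}
    - {"dx":0,"dy":0,"dz":0}

```text
invalid input
```

Run:
```python
from h import *
s=env.state();print(s["t"],s["eef_pos"].round(1),s["tcp_rot"].round(3),s["qvel"].round(2))
c=cal("wrist");print((-cv2.Rodrigues(c[1])[0].T@c[2]).round(1))
snap("wrist","w1")
np.savez("pics/w1.npz",K=c[0],r=c[1],t=c[2])
for q in("socket","rim","hole_side"): print(q,[(np.round(d["pixel"],1).tolist(),round(d["conf"],2)) for d in env.place_of(q,"wrist")])
print(proj("wrist",(592,-184,116),c))
```

```text
1.5167 [ 290.7 -516.9  301.7] [3.139e+00 1.000e-03 7.310e-01] [ 0.78 -0.07 -0.    0.    0.09 -0.68]
[ 350.9 -461.5  471.6]
socket [([301.4, 96.4], 0.76)]
rim [([283.6, 91.5], 0.57)]
hole_side [([304.0, 78.8], 0.84)]
[ 287.55005915 -135.37451107]
```

View pics/w1.png

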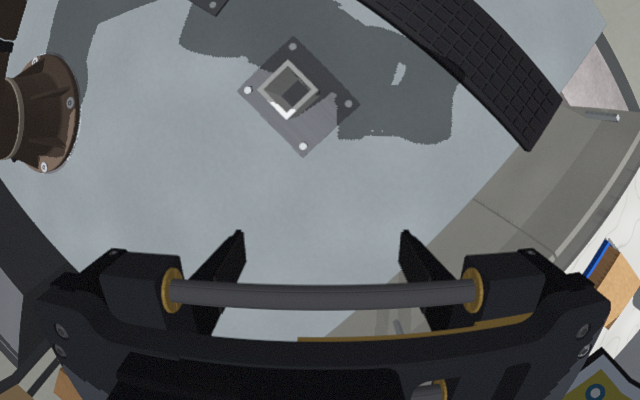

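The calls after the first were refused, apparently because each row needs all four keys. I'll resend them with every key filled in.

>>> drive_tool:
  commands:
    - {"dx":33,"dy":20,"dz":0,"yaw":7}
    - {"dx":33,"dy":20,"dz":0,"yaw":7}
    - {"dx":33,"dy":20,"dz":0,"yaw":7}
    - {"dx":33,"dy":20,"dz":0,"yaw":7}
    - {"dx":33,"dy":20,"dz":0,"yaw":7}

```text
t: 2.13
eef_pos: [455.0, -417.6, 299.2]
tcp_rot: [-3.141, -0.0, 1.339]
ft_force: [0.6, -0.8, 0.5]
opening: 1.001
```

>>> drive_tool:
  commands:
    - {"dx":33,"dy":20,"dz":0,"yaw":7}
    - {"dx":33,"dy":20,"dz":0,"yaw":6}
    - {"dx":33,"dy":20,"dz":0,"yaw":0}
    - {"dx":33,"dy":20,"dz":0,"yaw":0}
    - {"dx":33,"dy":20,"dz":0,"yaw":0}

```text
t: 2.55
eef_pos: [620.4, -317.9, 299.0]
tcp_rot: [-3.141, -0.0, 1.56]
ft_force: [0.8, -0.8, 0.6]
opening: 1.002
```

>>> drive_tool:
  commands:
    - {"dx":33,"dy":20,"dz":-25,"yaw":0}
    - {"dx":33,"dy":20,"dz":-35,"yaw":0}
    - {"dx":33,"dy":20,"dz":-35,"yaw":0}
    - {"dx":0,"dy":10,"dz":-25,"yaw":0}
    - {"dx":0,"dy":0,"dz":-20,"yaw":0}

```text
t: 2.97
eef_pos: [702.3, -256.3, 172.1]
tcp_rot: [-3.138, -0.002, 1.563]
ft_force: [-0.3, -0.3, -0.9]
opening: 0.998
```

>>> drive_tool:
  commands:
    - {"dx":0,"dy":0,"dz":0,"yaw":0}
    - {"dx":0,"dy":0,"dz":0,"yaw":0}
    - {"dx":0,"dy":0,"dz":0,"yaw":0}

```text
t: 3.22
eef_pos: [702.4, -259.1, 177.4]
tcp_rot: [3.14, 0.001, 1.561]
ft_force: [-0.9, 0.3, -0.3]
opening: 0.998
```

```bash
cat >> h.py <<'E'
def wsnap(f):
    s=env.state();print(round(s["t"],2),s["eef_pos"].round(1),s["tcp_rot"].round(4),np.abs(s["qvel"]).max().round(3))
    c=cal("wrist");print("cam",(-cv2.Rodrigues(c[1])[0].T@c[2]).round(1))
    snap("wrist",f); np.savez("pics/%s.npz"%f,K=c[0],r=c[1],t=c[2]); return c
def lc(f):
    d=np.load("pics/%s.npz"%f); return d["K"],d["r"],d["t"]
def crop(f,x0,y0,x1,y1,k):
    im=cv2.imread("pics/raw_%s.png"%f); cv2.imwrite("pics/%s_z.png"%f,cv2.resize(im[y0:y1,x0:x1],None,fx=k,fy=k,interpolation=cv2.INTER_CUBIC))
def pl(n,*qs):
    for q in qs: print(q,[(np.round(d["pixel"],1).tolist(),round(d["conf"],2)) for d in env.place_of(q,n)])
E
python3 - <<'E'
from h import *
c=wsnap("w2"); pl("wrist","socket","rim","hole_side"); print(proj("wrist",(592,-184,116),c))
E
```

```text
3.22 [ 702.4 -259.1  177.4] [3.1400e+00 8.0000e-04 1.5612e+00] 0.019
cam [ 703.7 -177.3  347.3]
socket [([227.5, 119.0], 0.74), ([95.6, 109.9], 0.73)]
rim [([14.2, 121.8], 0.82), ([42.3, 342.8], 0.55)]
hole_side [([62.1, 111.3], 0.91), ([218.3, 121.9], 0.62)]
[181.14663337 126.92659278]
```

View pics/w2.png

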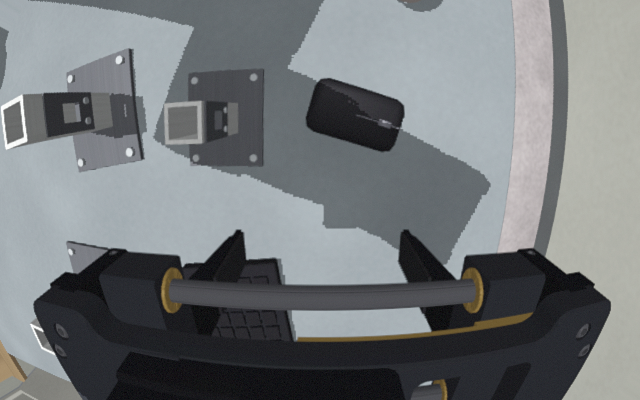

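The small socket's rim is at about (184,122). Its dark lock plate is on the right (+x) side, with the hole near (218,122).

Run:
```python
from h import *
crop("w2",155,60,275,175,6)
```

```text
(no output)
```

View pics/w2_z.png

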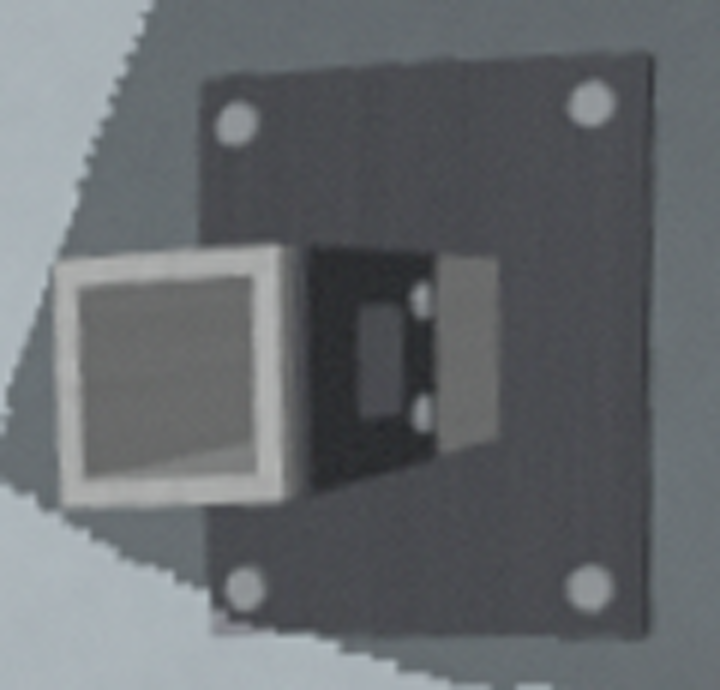

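```bash
cat > fitsock.py <<'E'
from h import *
from scipy.optimize import least_squares
def fit(f,corn,outer=33.6,z=116):
    c=lc(f); h=outer/2
    M=np.array([[-h,h],[h,h],[h,-h],[-h,-h]])
    def P(p):
        cs,sn=np.cos(p[2]),np.sin(p[2]); return [proj("wrist",(p[0]+cs*m[0]-sn*m[1],p[1]+sn*m[0]+cs*m[1],z),c) for m in M]
    r=least_squares(lambda p:(np.array(P(p))-corn).ravel(),[592,-184,0]); return r.x,np.sqrt((r.fun**2).mean())
E
python3 - <<'E'
from fitsock import *
k=lambda x,y:(155+(x-.0)/6-.5+1/12,60+y/6-.5+1/12)
corn=np.array([k(54,262),k(288,244),k(298,500),k(62,508)])
c=lc("w2")
# corner order: image left = -x ; image up = ? check
print(onz("wrist",corn[0],116,c),onz("wrist",corn[3],116,c))
x,e=fit("w2",corn);print(x,e)
inn=np.array([k(77,288),k(252,274),k(258,462),k(84,478)]);print(fit("w2",inn,26.6))
ft=np.array([k(203,80),k(652,55),k(648,636),k(212,634)])
for p in ft: print("foot",onz("wrist",p,6,c).round(1))
cs,sn=np.cos(x[2]),np.sin(x[2])
ex=np.array([cs,sn,0]);o=np.array([x[0],x[1],0])+18.8*ex
for p in((357,360),(404,360),(308,360),(437,360)):
    C,d=ray("wrist",k(*p),c);s=((o-C)@ex)/(d@ex);print(p,(C+s*d).round(1),(C+s*d)[2]-116)
E
```

```text
[ 576.81383108 -163.34435232  116.        ] [ 575.61962662 -196.93890435  116.        ]
[ 5.94062431e+02 -1.80714197e+02 -2.72222610e-02] 0.7547402763828418
(array([ 5.93093727e+02, -1.80244078e+02, -1.34427632e-02]), np.float64(0.636371242979721))
foot [ 551.  -124.4    6. ]
foot [ 640.3 -128.     6. ]
foot [ 636.3 -236.8    6. ]
foot [ 546.6 -233.5    6. ]
(357, 360) [ 612.9 -180.6   93.5] -22.451750316274826
(404, 360) [ 612.9 -181.4   72. ] -43.96849546035463
(308, 360) [ 612.9 -179.9  113. ] -3.0097057945833683
(437, 360) [ 612.8 -182.    54.9] -61.137768520849704
```

Socket estimate: (593.5,-180.5), yaw about -0.035, with the hole centre about 33 mm below the rim, which is inside 31–51. I'll look at the posts the same way, so the hand-eye bias largely cancels.

>>> drive_tool:
  commands:
    - {"dx":-5,"dy":25,"dz":0,"yaw":-3}
    - {"dx":-5,"dy":35,"dz":0,"yaw":-3}
    - {"dx":-5,"dy":38,"dz":0,"yaw":-3}
    - {"dx":-5,"dy":38,"dz":0,"yaw":-3}
    - {"dx":-5,"dy":38,"dz":0,"yaw":-3}

```text
t: 3.83
eef_pos: [677.0, -82.3, 177.0]
tcp_rot: [3.14, -0.0, 1.298]
ft_force: [0.6, 0.3, 0.3]
opening: 0.998
```

>>> drive_tool:
  commands:
    - {"dx":-5,"dy":38,"dz":0,"yaw":-0.5}
    - {"dx":-5,"dy":38,"dz":0,"yaw":0}
    - {"dx":-5,"dy":38,"dz":0,"yaw":0}
    - {"dx":-5,"dy":38,"dz":0,"yaw":0}
    - {"dx":-5,"dy":38,"dz":0,"yaw":0}

```text
t: 4.25
eef_pos: [652.1, 108.1, 177.1]
tcp_rot: [3.14, -0.001, 1.292]
ft_force: [0.6, 0.3, -0.1]
opening: 1.0
```

>>> drive_tool:
  commands:
    - {"dx":-5,"dy":38,"dz":0,"yaw":0}
    - {"dx":-2,"dy":17,"dz":0,"yaw":0}
    - {"dx":0,"dy":0,"dz":0,"yaw":0}
    - {"dx":0,"dy":0,"dz":0,"yaw":0}
    - {"dx":0,"dy":0,"dz":0,"yaw":0}

```text
t: 4.67
eef_pos: [645.6, 160.6, 176.5]
tcp_rot: [3.141, -0.0, 1.292]
ft_force: [0.4, -0.9, 0.1]
opening: 1.0
```

Run:
```python
from h import *
c=wsnap("w3"); pl("wrist","post","plain_post","button_face","post_top","rack")
```

```text
4.67 [645.6 160.6 176.5] [ 3.1407e+00 -1.0000e-04  1.2922e+00] 0.017
cam [668.3 239.2 346.5]
post [([217.1, 66.4], 0.87)]
plain_post [([388.0, 134.4], 0.71), ([223.7, 183.6], 0.68)]
button_face [([223.1, 59.8], 0.55)]
post_top [([177.4, 53.6], 0.78)]
rack [([223.5, 126.4], 0.82), ([174.5, 52.7], 0.5)]
```

View pics/w3.png

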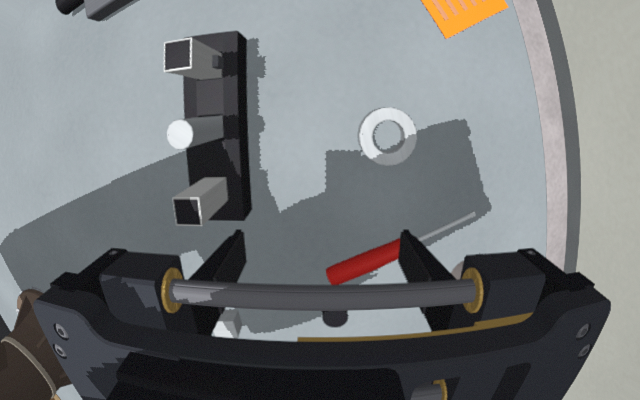

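The candidates are the square posts at (177,55) and (187,211). The (177,55) one has a dark block standing out on its right face near (217,61), and the other has none. I'll move so it sits where the socket did in the picture, and confirm in a crop.

>>> drive_tool:
  commands:
    - {"dx":8,"dy":20,"dz":0,"yaw":0}
    - {"dx":8,"dy":37,"dz":0,"yaw":0}
    - {"dx":0,"dy":0,"dz":0,"yaw":0}
    - {"dx":0,"dy":0,"dz":0,"yaw":0}

```text
t: 5.3
eef_pos: [661.3, 219.6, 175.6]
tcp_rot: [-3.141, 0.0, 1.294]
ft_force: [-0.3, -0.3, -0.0]
opening: 1.003
```

Run:
```python
from h import *
c=wsnap("w4"); pl("wrist","post","button_face","post_top","rack")
crop("w4",150,75,270,175,6)
```

```text
5.3 [661.3 219.6 175.6] [-3.1414e+00  2.0000e-04  1.2943e+00] 0.03
cam [684.1 298.2 345.6]
post [([218.4, 123.0], 0.83)]
button_face [([223.4, 122.9], 0.73)]
post_top [([177.7, 128.4], 0.74)]
rack [([223.8, 178.1], 0.6)]
```

View pics/w4_z.png

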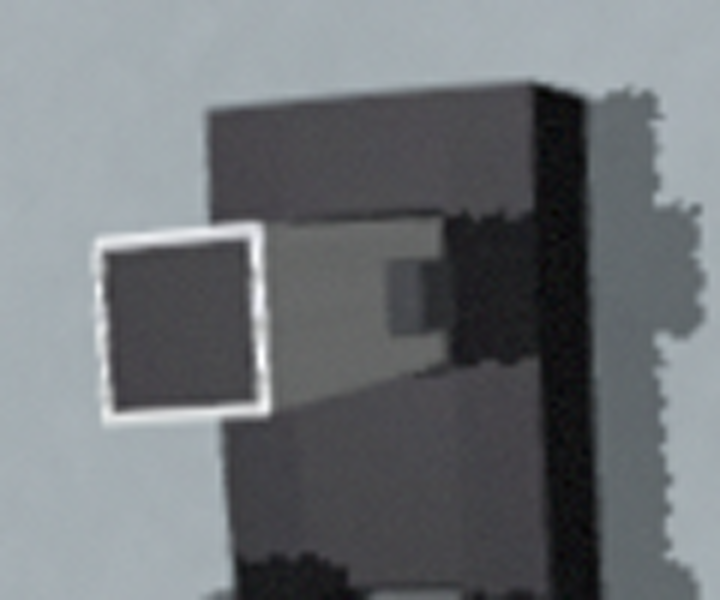

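The crop confirms a button block on the +x face, at crop (405,297), which is about picture (217,124). Next I'll fit the top square (25 mm at z = 115).

Run:
```python
from fitsock import *
k=lambda x,y:(150+x/6-.5+1/12,75+y/6-.5+1/12)
c=lc("w4")
corn=np.array([k(93,240),k(263,221),k(271,411),k(104,424)])
x,e=fit("w4",corn,25,115);print(x,e)
rk=np.array([k(206,110),k(535,85)])
P=[onz("wrist",p,40,c) for p in rk];print(P,np.arctan2(*(P[1]-P[0])[1::-1]))
q=[onz("wrist",k(*p),40,c) for p in((535,85),(553,598))];print(np.arctan2(*(q[0]-q[1])[[1,0]])-np.pi/2)
s=env.state();print(s["eef_pos"],s["tcp_rot"])
```

```text
[ 5.72698768e+02  3.20490710e+02 -2.69047302e-01] 0.347239028364364
[array([553.10637172, 361.81856331,  40.        ]), array([611.14176709, 344.70890977,  40.        ])] -0.28669233454580956
-0.27674160981521845
[661.31371901 217.56179328 176.12897412] [3.14157485e+00 1.66976655e-04 1.29170527e+00]
```

```bash
cat >> h.py <<'E'
def avg(n=8):
    L=[];T=[]
    for i in range(n):
        env.read_camera("top"); s=env.state(); L.append(np.r_[s["eef_pos"],s["tcp_rot"][2],s["ft_force"],s["opening"]])
        K,r,t=cal("wrist");T.append(-cv2.Rodrigues(r)[0].T@t)
    L=np.array(L);T=np.array(T); print("t",round(s["t"],2),"mean",L.mean(0).round(3),"std",L.std(0).round(3)); print("cam",T.mean(0).round(2),T.std(0).round(2))
E
python3 -c "
from h import *
avg(10)"
```

```text
t 6.05 mean [ 6.61364e+02  2.18153e+02  1.76127e+02  1.29200e+00  1.70000e-02
  8.30000e-02 -2.90000e-02  1.00100e+00] std [0.024 0.299 0.058 0.    0.429 0.571 0.206 0.003]
cam [684.19 296.73 346.12] [0.04 0.31 0.06]
```

Run:
```python
from fitsock import *
wsnap("w5")
crop("w5",150,75,270,175,6)
def ov(f,p,h,z,x0,y0):
    c=lc(f); im=cv2.imread("pics/%s_z.png"%f)
    cs,sn=np.cos(p[2]),np.sin(p[2]); L=[]
    for m in((-h,h),(h,h),(h,-h),(-h,-h)):
        u=proj("wrist",(p[0]+cs*m[0]-sn*m[1],p[1]+sn*m[0]+cs*m[1],z),c); L.append(((u-[x0,y0]+.5)*6-.5))
    cv2.polylines(im,[np.int32(np.round(L))],True,(0,0,255),1); cv2.imwrite("pics/%s_o.png"%f,im); print(np.round(L))
ov("w5",(572.7,320.5,-0.275),12.5,115,150,75)
```

```text
6.05 [661.3 218.5 176.1] [ 3.1415 -0.      1.2927] 0.001
cam [684.1 297.1 346. ]
[[ 94. 233.]
 [258. 217.]
 [268. 406.]
 [105. 416.]]
```

View pics/w5_o.png

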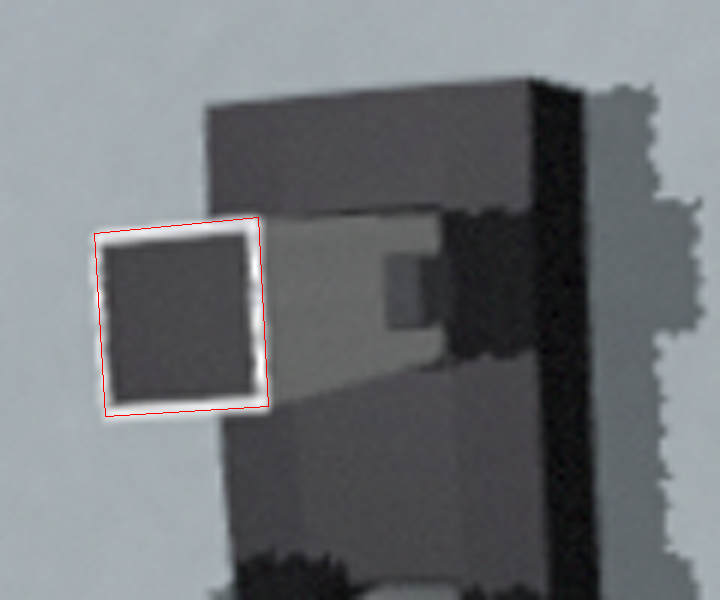

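The overlay matches, so the post is at (572.7,320.5) with yaw -0.275. I'll go over it and down to a TCP height of 58, which is the button's upper half.

>>> drive_tool:
  commands:
    - {"dx":-15,"dy":17,"dz":0,"yaw":0.2}
    - {"dx":-22,"dy":26,"dz":0,"yaw":0}
    - {"dx":-22,"dy":26,"dz":0,"yaw":0}
    - {"dx":-20,"dy":23,"dz":0,"yaw":0}
    - {"dx":-9.7,"dy":10.3,"dz":0,"yaw":0}

```text
t: 6.52
eef_pos: [570.4, 323.2, 176.2]
tcp_rot: [-3.141, -0.0, 1.298]
ft_force: [0.5, 0.2, 0.7]
opening: 0.999
```

>>> drive_tool:
  commands:
    - {"dx":0,"dy":0,"dz":-10,"yaw":0}
    - {"dx":0,"dy":0,"dz":-20,"yaw":0}
    - {"dx":0,"dy":0,"dz":-20,"yaw":0}
    - {"dx":0,"dy":0,"dz":-20,"yaw":0}
    - {"dx":0,"dy":0,"dz":0,"yaw":0}

```text
t: 6.93
eef_pos: [571.8, 319.2, 101.8]
tcp_rot: [-3.137, 0.004, 1.295]
ft_force: [-0.9, -0.2, -0.5]
opening: 1.003
```

Run:
```python
from h import *
avg(6)
wsnap("w6")
```

```text
t 7.23 mean [5.73258e+02 3.20354e+02 1.06245e+02 1.29600e+00 5.20000e-02 4.00000e-02
 6.73000e-01 1.00000e+00] std [0.357 0.43  1.209 0.    0.615 0.618 0.466 0.002]
cam [595.81 399.01 276.25] [0.14 0.29 1.31]
7.23 [573.3 320.8 107.3] [ 3.140e+00 -1.200e-03  1.296e+00] 0.006
cam [595.6 399.3 277.4]
```

View pics/w6.png

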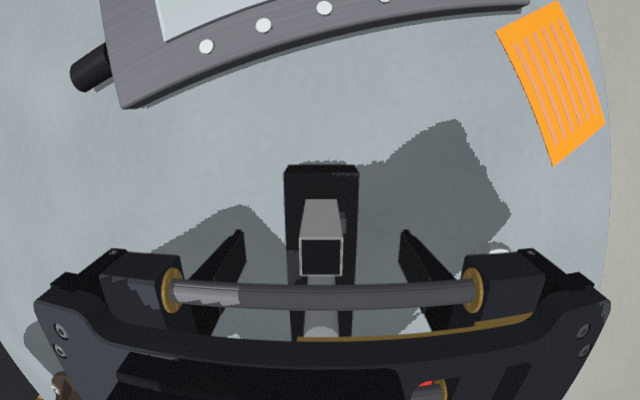

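The post top at (321,257) is centred between the fingers at (241) and (403). I'll descend the rest of the way and settle.

>>> drive_tool:
  commands:
    - {"dx":0,"dy":0,"dz":-14,"yaw":0}
    - {"dx":0,"dy":0,"dz":-14,"yaw":0}
    - {"dx":0,"dy":0,"dz":-12,"yaw":0}
    - {"dx":0,"dy":0,"dz":-6,"yaw":0}
    - {"dx":0,"dy":0,"dz":-2,"yaw":0}

```text
t: 7.7
eef_pos: [572.4, 320.7, 57.2]
tcp_rot: [-3.141, 0.001, 1.296]
ft_force: [0.4, 0.6, -0.6]
opening: 1.002
```

>>> drive_tool:
  commands:
    - {"dx":0,"dy":0,"dz":0,"yaw":0}
    - {"dx":0,"dy":0,"dz":0,"yaw":0}
    - {"dx":0,"dy":0,"dz":0,"yaw":0}
    - {"dx":0,"dy":0,"dz":0,"yaw":0}
    - {"dx":0,"dy":0,"dz":0,"yaw":0}

```text
t: 8.12
eef_pos: [572.8, 321.0, 58.5]
tcp_rot: [3.141, -0.001, 1.296]
ft_force: [-0.1, 0.1, 0.1]
opening: 1.001
```

Run:
```python
from h import *
avg(3)
wsnap("w7"); snap("side","s7",(200,230,340,370),4)
```

```text
t 8.27 mean [ 5.72722e+02  3.20889e+02  5.83130e+01  1.29600e+00 -1.80000e-01
  2.50000e-01  3.47000e-01  9.99000e-01] std [0.02  0.013 0.066 0.    0.405 0.083 0.133 0.001]
cam [595.19 399.52 228.33] [0.01 0.01 0.08]
8.27 [572.7 320.9  58.2] [ 3.1412e+00 -2.0000e-04  1.2962e+00] 0.002
cam [595.2 399.5 228.2]
```

View pics/s7.png

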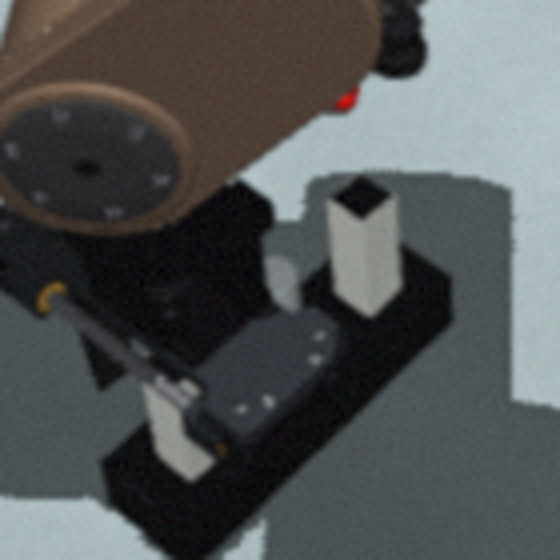

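The TCP is at z = 58.3 around the post, with no force. Now I'll close.

>>> drive_tool:
  commands:
    - {"dx":0,"dy":0,"dz":0,"yaw":0}
    - {"dx":0,"dy":0,"dz":0,"yaw":0}
    - {"dx":0,"dy":0,"dz":0,"yaw":0}
    - {"dx":0,"dy":0,"dz":0,"yaw":0}
    - {"dx":0,"dy":0,"dz":0,"yaw":0}
  grip: 0

```text
t: 8.78
eef_pos: [572.6, 320.9, 58.0]
tcp_rot: [3.142, 0.0, 1.296]
ft_force: [-0.2, -0.2, -0.4]
opening: 0.701
```

>>> drive_tool:
  commands:
    - {"dx":0,"dy":0,"dz":0,"yaw":0}
    - {"dx":0,"dy":0,"dz":0,"yaw":0}
    - {"dx":0,"dy":0,"dz":0,"yaw":0}
    - {"dx":0,"dy":0,"dz":0,"yaw":0}
    - {"dx":0,"dy":0,"dz":0,"yaw":0}

```text
t: 9.2
eef_pos: [572.7, 320.8, 58.0]
tcp_rot: [3.141, -0.0, 1.296]
ft_force: [4.1, -1.1, 0.8]
opening: 0.356
```

>>> drive_tool:
  commands:
    - {"dx":0,"dy":0,"dz":0,"yaw":0}
    - {"dx":0,"dy":0,"dz":0,"yaw":0}
    - {"dx":0,"dy":0,"dz":0,"yaw":0}

```text
t: 9.45
eef_pos: [572.7, 320.8, 58.1]
tcp_rot: [3.141, -0.0, 1.296]
ft_force: [0.3, 0.0, 0.2]
opening: 0.262
```

The opening is 0.262, or 24.9 mm, so the button is flush. Now I'll lift.

>>> drive_tool:
  commands:
    - {"dx":0,"dy":0,"dz":3,"yaw":0}
    - {"dx":0,"dy":0,"dz":6,"yaw":0}
    - {"dx":0,"dy":0,"dz":8,"yaw":0}
    - {"dx":0,"dy":0,"dz":10,"yaw":0}
    - {"dx":0,"dy":0,"dz":12,"yaw":0}

```text
t: 9.87
eef_pos: [572.5, 320.8, 97.9]
tcp_rot: [-3.141, 0.0, 1.296]
ft_force: [0.1, 0.0, -2.7]
opening: 0.263
```

>>> drive_tool:
  commands:
    - {"dx":0,"dy":0,"dz":20,"yaw":0}
    - {"dx":0,"dy":0,"dz":28,"yaw":0}
    - {"dx":0,"dy":0,"dz":28,"yaw":0}
    - {"dx":0,"dy":0,"dz":28,"yaw":0}
    - {"dx":0,"dy":0,"dz":19,"yaw":0}

```text
t: 10.28
eef_pos: [572.9, 321.0, 224.2]
tcp_rot: [3.139, -0.002, 1.296]
ft_force: [0.2, -0.1, -2.0]
opening: 0.259
```

>>> drive_tool:
  commands:
    - {"dx":0,"dy":0,"dz":0,"yaw":0}
    - {"dx":0,"dy":0,"dz":0,"yaw":0}

```text
t: 10.45
eef_pos: [572.6, 320.9, 221.2]
tcp_rot: [3.14, -0.001, 1.296]
ft_force: [-0.3, -0.1, -3.7]
opening: 0.262
```

Run:
```python
from h import *
avg(3)
wsnap("w8"); snap("side","s8",(180,170,340,370),3)
```

```text
t 10.6 mean [ 5.72061e+02  3.20580e+02  2.18953e+02  1.29600e+00  3.90000e-02
  1.46000e-01 -2.93600e+00  2.62000e-01] std [0.076 0.06  0.501 0.    0.46  0.253 0.368 0.001]
cam [594.85 399.36 388.87] [0.07 0.02 0.54]
10.6 [572.  320.6 218.4] [-3.1397e+00  1.7000e-03  1.2962e+00] 0.007
cam [594.9 399.4 388.3]
```

View pics/s8.png

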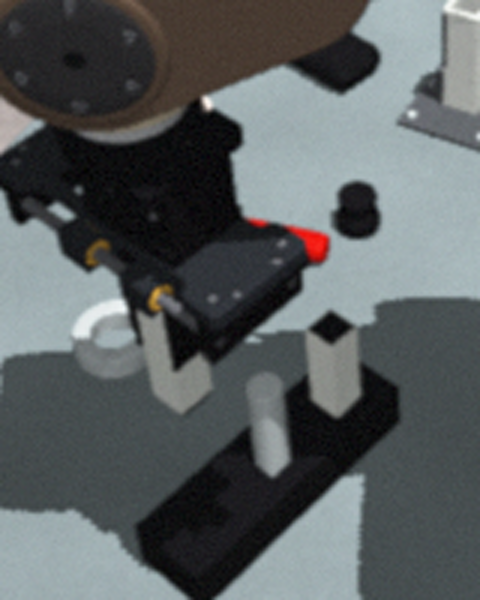

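View pics/w8.png

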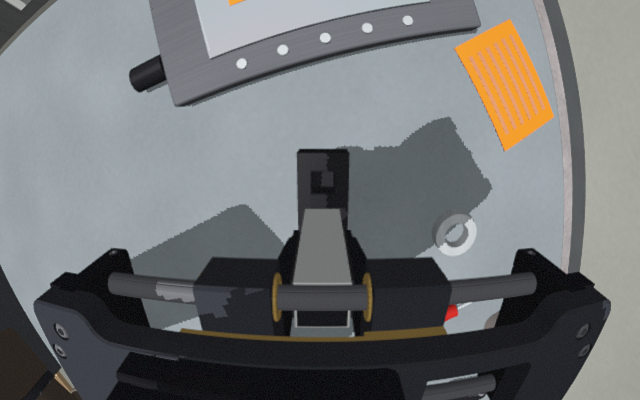

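The post came out cleanly: opening 0.262, weight 2.9 N. I'll carry it to the same viewing offset from the socket for a settled re-measurement.

>>> drive_tool:
  commands:
    - {"dx":8,"dy":-15,"dz":0,"yaw":0}
    - {"dx":8,"dy":-25,"dz":0,"yaw":1}
    - {"dx":8,"dy":-35,"dz":0,"yaw":1}
    - {"dx":8,"dy":-35,"dz":0,"yaw":1}
    - {"dx":8,"dy":-35,"dz":0,"yaw":1}

```text
t: 11.12
eef_pos: [612.5, 174.5, 219.0]
tcp_rot: [-3.14, 0.001, 1.368]
ft_force: [0.3, -0.4, -2.7]
opening: 0.259
```

>>> drive_tool:
  commands:
    - {"dx":8,"dy":-35,"dz":0,"yaw":1}
    - {"dx":8,"dy":-35,"dz":0,"yaw":1}
    - {"dx":8,"dy":-35,"dz":0,"yaw":1}
    - {"dx":8,"dy":-35,"dz":0,"yaw":1}
    - {"dx":8,"dy":-35,"dz":0,"yaw":1}

```text
t: 11.53
eef_pos: [652.6, -1.0, 219.1]
tcp_rot: [-3.14, 0.0, 1.454]
ft_force: [0.7, -0.3, -3.1]
opening: 0.261
```

>>> drive_tool:
  commands:
    - {"dx":8,"dy":-35,"dz":0,"yaw":1}
    - {"dx":8,"dy":-35,"dz":0,"yaw":1}
    - {"dx":8,"dy":-35,"dz":0,"yaw":1}
    - {"dx":8,"dy":-35,"dz":0,"yaw":1}
    - {"dx":8,"dy":-35,"dz":0,"yaw":0.7}

```text
t: 11.95
eef_pos: [692.5, -175.9, 218.8]
tcp_rot: [-3.14, -0.001, 1.536]
ft_force: [0.0, 0.0, -2.5]
opening: 0.263
```

>>> drive_tool:
  commands:
    - {"dx":8,"dy":-28,"dz":-6,"yaw":0}
    - {"dx":3,"dy":-20,"dz":-12,"yaw":0}
    - {"dx":0,"dy":0,"dz":-15,"yaw":0}
    - {"dx":0,"dy":0,"dz":-9,"yaw":0}
    - {"dx":0,"dy":0,"dz":0,"yaw":0}

```text
t: 12.37
eef_pos: [702.4, -221.3, 174.2]
tcp_rot: [-3.136, -0.002, 1.535]
ft_force: [-0.3, -0.4, -2.2]
opening: 0.263
```

Run:
```python
from h import *
avg(8)
wsnap("w9"); crop("w9",150,75,270,175,6)
```

```text
t 12.77 mean [ 7.03797e+02 -2.21383e+02  1.78383e+02  1.53600e+00  8.30000e-02
 -3.46000e-01 -2.51500e+00  2.62000e-01] std [0.325 0.254 0.986 0.    0.429 0.348 0.261 0.002]
cam [ 707.34 -139.76  348.37] [0.08 0.18 0.93]
12.77 [ 703.8 -221.8  178.8] [3.1405e+00 4.0000e-04 1.5359e+00] 0.004
cam [ 707.3 -140.1  348.8]
```

View pics/w9.png

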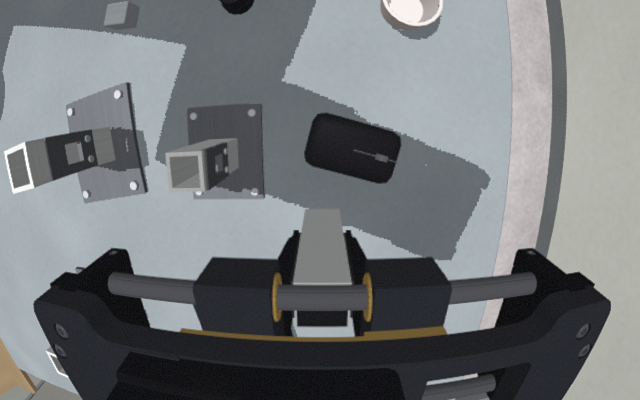

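View pics/w9_z.png

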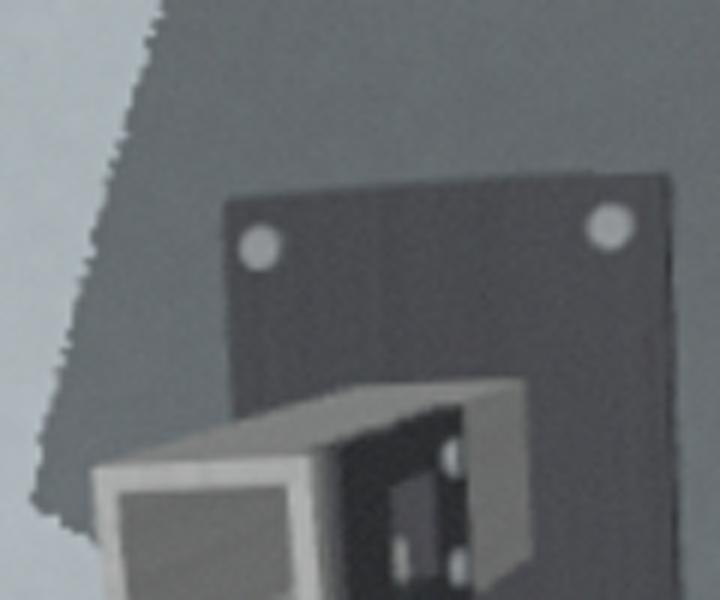

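I'm 37 mm short in y because I summed the rows wrong, but the socket is still fully visible at (185,170). I'll fit from this view.

Run:
```python
from h import *
crop("w9",155,120,275,210,6)
```

```text
(no output)
```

View pics/w9_z.png

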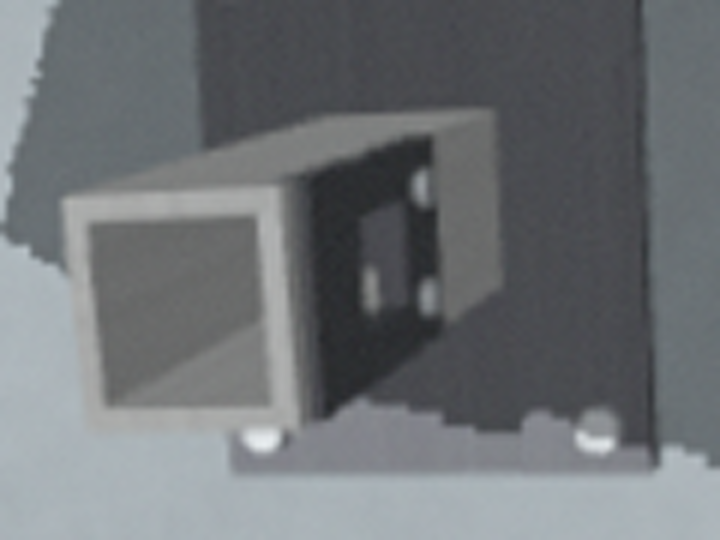

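Run:
```python
from fitsock import *
k=lambda x,y:(155+x/6-.5+1/12,120+y/6-.5+1/12)
c=lc("w9")
inn=np.array([k(89,224),k(260,216),k(270,406),k(105,408)]);print(fit("w9",inn,26.6))
out=np.array([k(64,200),k(284,185),k(302,428),k(88,432)])
x,e=fit("w9",out);print(x,e)
ft=[onz("wrist",k(*p),6,c) for p in((640,0),(655,468),(230,472))];print([p.round(1) for p in ft])
def ov(f,p,h,z,x0,y0):
    im=cv2.imread("pics/%s_z.png"%f)
    for h in(16.8,13.3):
      cs,sn=np.cos(p[2]),np.sin(p[2]); L=[]
      for m in((-h,h),(h,h),(h,-h),(-h,-h)):
        u=proj("wrist",(p[0]+cs*m[0]-sn*m[1],p[1]+sn*m[0]+cs*m[1],z),c); L.append(((u-[x0,y0]+.5)*6-.5))
      cv2.polylines(im,[np.int32(np.round(L))],True,(0,0,255),1)
    cv2.imwrite("pics/%s_o.png"%f,im)
ov("w9",(593.7,-180.2,-.035),16.8,116,155,120)
ex=np.array([1,-.035,0]);o=np.array([593.7,-180.2,0])+18.8*ex
for p in((361,260),(408,250)):
    C,d=ray("wrist",k(*p),c);s=((o-C)@ex)/(d@ex);print(p,(C+s*d).round(1),(C+s*d)[2]-116)
```

```text
(array([ 5.93210332e+02, -1.80857460e+02, -4.69198297e-02]), np.float64(0.3406877560601555))
[ 5.93578873e+02 -1.80628172e+02 -3.07561256e-02] 0.2836294150419031
[array([ 639.8, -145.9,    6. ]), array([ 636.2, -235.8,    6. ]), array([ 546.2, -233.4,    6. ])]
(361, 260) [ 612.6 -178.7   92.5] -23.462375856622828
(408, 250) [ 612.5 -180.9   70.4] -45.59136723407141
```

View pics/w9_o.png

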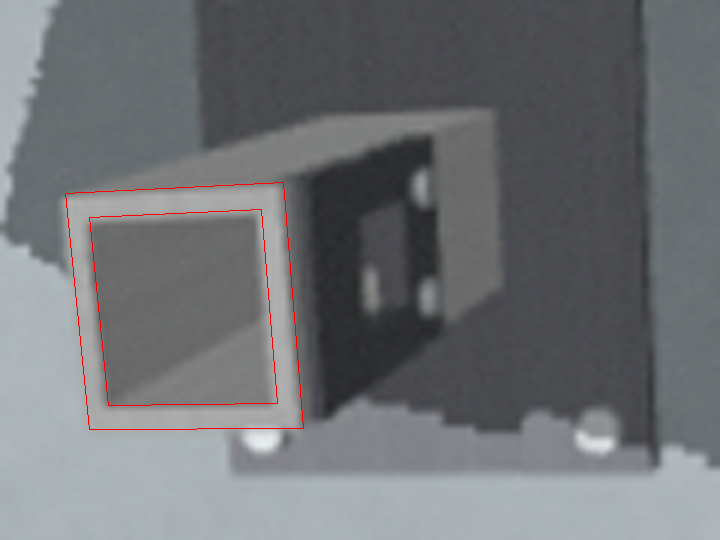

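The socket is at (593.5,-180.7), yaw about -0.037, with the hole centre about 34 mm below the rim. I'll move over it with the foot about 14 mm above the rim.

>>> drive_tool:
  commands:
    - {"dx":-10,"dy":4,"dz":6,"yaw":0}
    - {"dx":-30,"dy":10,"dz":0,"yaw":0}
    - {"dx":-35,"dy":13,"dz":0,"yaw":0}
    - {"dx":-25,"dy":10,"dz":0,"yaw":0}
    - {"dx":-10,"dy":4,"dz":0,"yaw":0}

```text
t: 13.23
eef_pos: [590.7, -179.8, 184.7]
tcp_rot: [-3.141, -0.0, 1.536]
ft_force: [1.2, -1.2, -2.9]
opening: 0.262
```

>>> drive_tool:
  commands:
    - {"dx":0,"dy":0,"dz":0,"yaw":0}
    - {"dx":0,"dy":0,"dz":0,"yaw":0}
    - {"dx":0,"dy":0,"dz":0,"yaw":0}
    - {"dx":0,"dy":0,"dz":0,"yaw":0}
    - {"dx":0,"dy":0,"dz":0,"yaw":0}

```text
t: 13.65
eef_pos: [594.2, -181.4, 183.7]
tcp_rot: [3.142, -0.0, 1.535]
ft_force: [-0.7, 0.2, -2.8]
opening: 0.266
```

Run:
```python
from h import *
avg(6)
wsnap("w10"); crop("w10",240,140,400,260,5); snap("side","s10",(290,100,390,220),5)
```

```text
t 13.95 mean [ 5.93878e+02 -1.81267e+02  1.83745e+02  1.53500e+00  1.29000e-01
  1.06000e-01 -2.73700e+00  2.62000e-01] std [0.128 0.069 0.079 0.    0.224 0.54  0.313 0.001]
cam [597.57 -99.68 353.75] [0.13 0.06 0.09]
13.95 [ 593.7 -181.2  183.9] [-3.1415e+00 -1.0000e-04  1.5353e+00] 0.001
cam [597.4 -99.6 353.9]
```

View pics/w10_z.png

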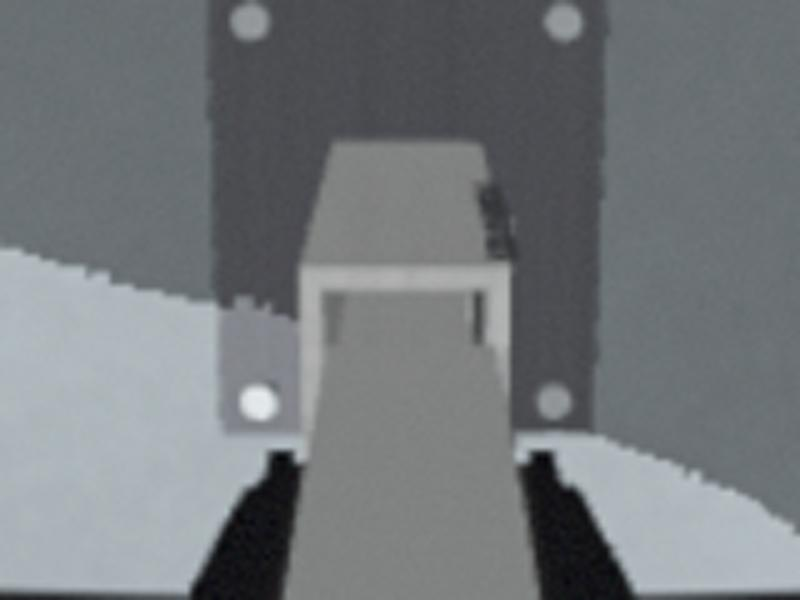

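View pics/s10.png

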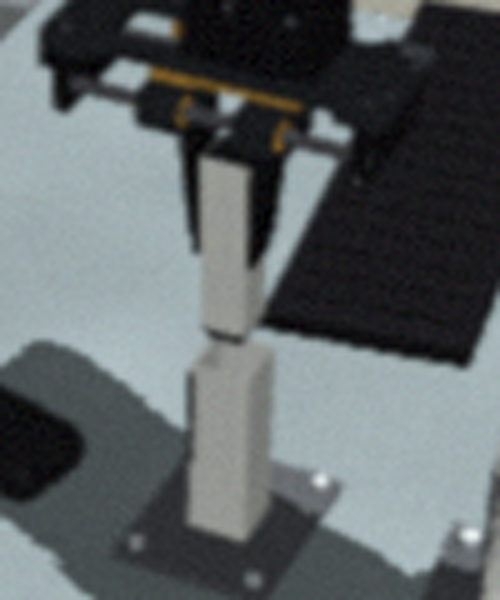

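The hover looks nearly aligned. I'll quantify the edge columns of the post and tube in the raw picture.

Run:
```python
from h import *
c=lc("w10")
x,y,_=593.7,-181.2,0
def pt(sx,sy,z,yaw,o): 
    cs,sn=np.cos(yaw),np.sin(yaw); return proj("wrist",(o[0]+cs*sx-sn*sy,o[1]+sn*sx+cs*sy,z),c)
F=183.9-53.2
print("post pred full-width foot",[pt(s,12.5,F+8,-.036,(593.7,-181.5)).round(1) for s in(-12.5,12.5)],"foot",[pt(s,9,F,-.036,(593.7,-181.5)).round(1) for s in(-9,9)])
print("post pred higher",[pt(s,12.5,F+45,-.036,(593.7,-181.5)).round(1) for s in(-12.5,12.5)])
print("rim pred",[pt(sx,sy,116,-.036,(593.5,-180.7)).round(1) for sx,sy in((-16.8,16.8),(16.8,16.8),(-13.3,13.3),(13.3,13.3),(-16.8,-5),(16.8,-5))])
crop("w10",290,185,355,240,12)
```

```text
post pred full-width foot [array([304. , 208.1]), array([338.2, 208.1])] foot [array([309.3, 209.3]), array([333. , 209.3])]
post pred higher [array([300.7, 226.5]), array([341.1, 226.5])]
rim pred [array([299.9, 193.2]), array([342. , 193.3]), array([304.3, 197.5]), array([337.6, 197.5]), array([300.4, 219. ]), array([341.5, 219.1])]
```

View pics/w10_z.png

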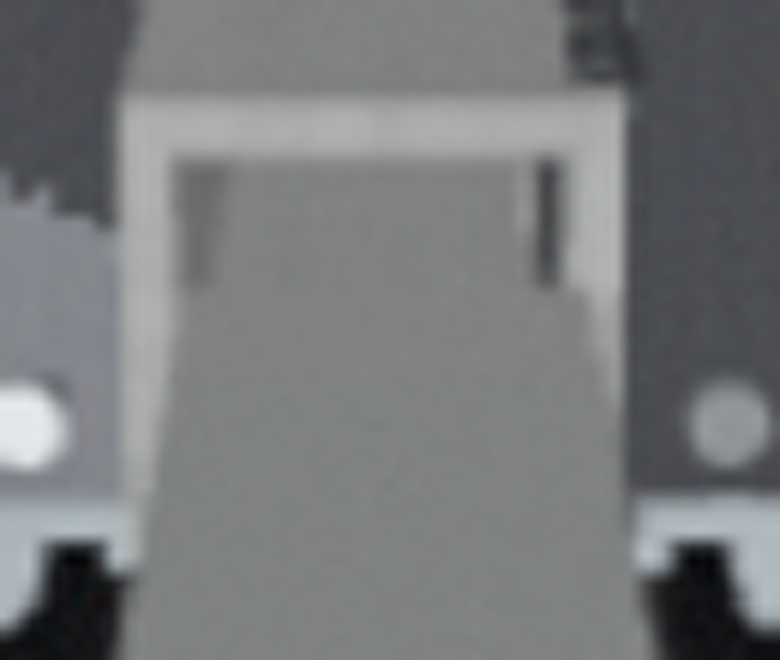

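Post centre is at column 321.9 against tube centre 321.1, so the post sits about +0.7 mm in x and about -1 mm in y. I'll correct that and start down slowly while watching the force.

>>> drive_tool:
  commands:
    - {"dx":-0.7,"dy":1.0,"dz":0,"yaw":0}
    - {"dx":0,"dy":0,"dz":-4,"yaw":0}
    - {"dx":0,"dy":0,"dz":-5,"yaw":0}
    - {"dx":0,"dy":0,"dz":-5,"yaw":0}
    - {"dx":0,"dy":0,"dz":-2,"yaw":0}

```text
t: 14.47
eef_pos: [592.6, -180.0, 166.9]
tcp_rot: [-3.14, -0.0, 1.535]
ft_force: [-0.3, -0.3, -3.0]
opening: 0.259
```

>>> drive_tool:
  commands:
    - {"dx":0,"dy":0,"dz":-2,"yaw":0}
    - {"dx":0,"dy":0,"dz":-2,"yaw":0}
    - {"dx":0,"dy":0,"dz":-2,"yaw":0}

```text
t: 14.72
eef_pos: [593.0, -180.2, 161.8]
tcp_rot: [3.141, 0.0, 1.535]
ft_force: [-0.4, 0.5, -2.8]
opening: 0.262
```

Run:
```python
from h import *
avg(4)
wsnap("w11"); crop("w11",280,175,365,250,9)
```

```text
t 14.92 mean [ 5.92900e+02 -1.80145e+02  1.61796e+02  1.53500e+00 -4.06000e-01
  6.60000e-02 -2.70100e+00  2.63000e-01] std [0.056 0.027 0.228 0.    0.316 0.217 0.304 0.002]
cam [596.59 -98.55 331.81] [0.02 0.01 0.22]
14.92 [ 593.  -180.2  162.1] [3.1414 0.     1.5353] 0.002
cam [596.6 -98.6 332.1]
```

View pics/w11_z.png

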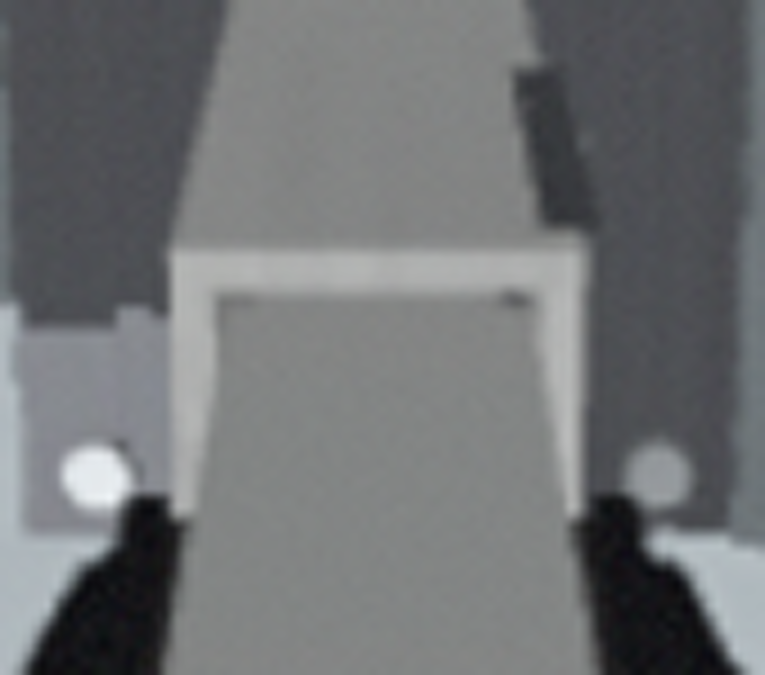

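The foot is about 7 mm inside, centred, with no added force. I'll carry on.

>>> drive_tool:
  commands:
    - {"dx":0,"dy":0,"dz":-1.5,"yaw":0}
    - {"dx":0,"dy":0,"dz":-1.5,"yaw":0}
    - {"dx":0,"dy":0,"dz":-1.5,"yaw":0}
    - {"dx":0,"dy":0,"dz":-1.5,"yaw":0}

```text
t: 15.3
eef_pos: [592.9, -180.1, 155.9]
tcp_rot: [3.142, -0.0, 1.535]
ft_force: [-0.4, 0.4, -3.2]
opening: 0.258
```

>>> drive_tool:
  commands:
    - {"dx":0,"dy":0,"dz":-2.5,"yaw":0}
    - {"dx":0,"dy":0,"dz":-2.5,"yaw":0}
    - {"dx":0,"dy":0,"dz":-2.5,"yaw":0}
    - {"dx":0,"dy":0,"dz":-2.5,"yaw":0}

```text
t: 15.63
eef_pos: [592.9, -180.1, 145.7]
tcp_rot: [-3.142, -0.0, 1.535]
ft_force: [-0.0, -0.5, -3.2]
opening: 0.267
```

>>> drive_tool:
  commands:
    - {"dx":0,"dy":0,"dz":-3,"yaw":0}
    - {"dx":0,"dy":0,"dz":-3,"yaw":0}
    - {"dx":0,"dy":0,"dz":-3,"yaw":0}
    - {"dx":0,"dy":0,"dz":-3,"yaw":0}
    - {"dx":0,"dy":0,"dz":-3,"yaw":0}

```text
t: 16.05
eef_pos: [592.9, -180.1, 130.7]
tcp_rot: [3.142, 0.0, 1.535]
ft_force: [0.6, -0.1, -3.3]
opening: 0.26
```

>>> drive_tool:
  commands:
    - {"dx":0,"dy":0,"dz":-1.5,"yaw":0}
    - {"dx":0,"dy":0,"dz":-1.5,"yaw":0}
    - {"dx":0,"dy":0,"dz":-1.5,"yaw":0}
    - {"dx":0,"dy":0,"dz":-1.5,"yaw":0}

```text
t: 16.38
eef_pos: [593.0, -180.2, 125.0]
tcp_rot: [3.141, 0.0, 1.535]
ft_force: [0.1, -0.2, -3.1]
opening: 0.261
```

Run:
```python
from h import *
avg(3)
wsnap("w12"); crop("w12",250,155,395,265,5); snap("side","s12",(290,100,390,220),5)
```

```text
t 16.53 mean [ 5.92885e+02 -1.80147e+02  1.24825e+02  1.53500e+00 -5.03000e-01
 -3.14000e-01 -2.74100e+00  2.60000e-01] std [0.017 0.003 0.107 0.    0.316 0.111 0.649 0.001]
cam [596.57 -98.54 294.83] [0.01 0.   0.12]
16.53 [ 592.9 -180.1  125. ] [-3.1416 -0.      1.5354] 0.004
cam [596.6 -98.5 295. ]
```

View pics/w12_z.png

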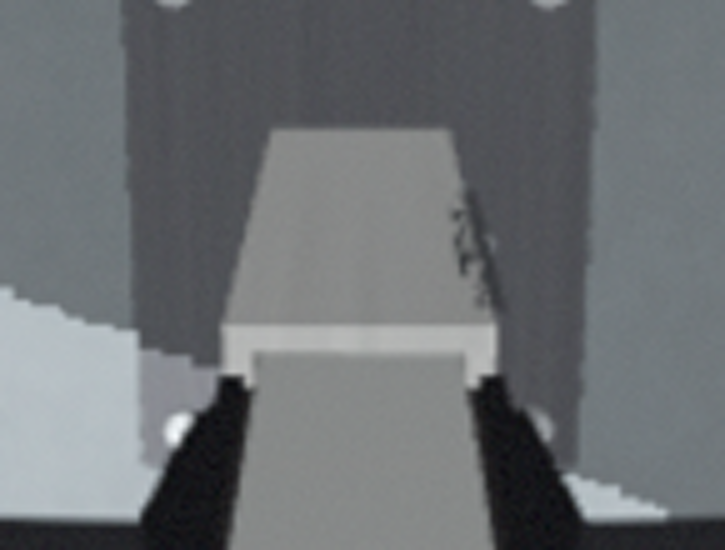

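View pics/s12.png

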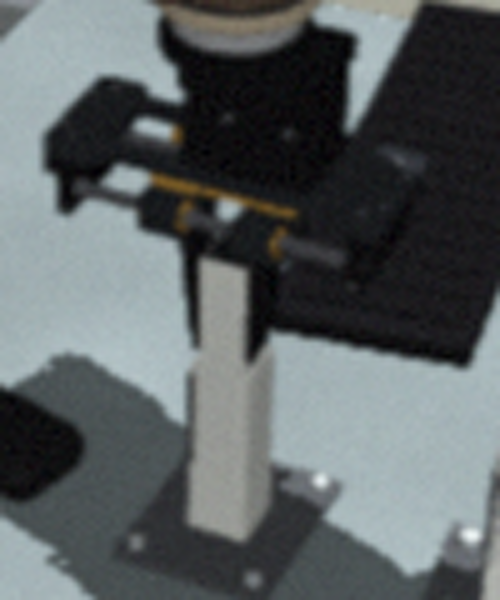

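It's all free so far: z = 125 and no extra force. The last 7 mm, to TCP at about 118, go in 1 mm rows.

>>> drive_tool:
  commands:
    - {"dx":0,"dy":0,"dz":-1,"yaw":0}
    - {"dx":0,"dy":0,"dz":-1,"yaw":0}
    - {"dx":0,"dy":0,"dz":-1,"yaw":0}

```text
t: 16.88
eef_pos: [592.9, -180.2, 122.0]
tcp_rot: [3.141, 0.0, 1.535]
ft_force: [0.1, -0.1, -2.1]
opening: 0.265
```

>>> drive_tool:
  commands:
    - {"dx":0,"dy":0,"dz":-1,"yaw":0}
    - {"dx":0,"dy":0,"dz":-1,"yaw":0}
    - {"dx":0,"dy":0,"dz":-1,"yaw":0}
    - {"dx":0,"dy":0,"dz":-0.7,"yaw":0}

```text
t: 17.22
eef_pos: [592.9, -180.1, 118.2]
tcp_rot: [-3.142, -0.0, 1.535]
ft_force: [0.1, 0.0, -3.5]
opening: 0.261
```

The button is about 8 mm under the rim, so I'll let go.

>>> drive_tool:
  commands:
    - {"dx":0,"dy":0,"dz":0,"yaw":0}
    - {"dx":0,"dy":0,"dz":0,"yaw":0}
    - {"dx":0,"dy":0,"dz":0,"yaw":0}
    - {"dx":0,"dy":0,"dz":0,"yaw":0}
    - {"dx":0,"dy":0,"dz":0,"yaw":0}
  grip: 0.5

```text
t: 17.63
eef_pos: [593.1, -180.2, 118.6]
tcp_rot: [3.141, 0.0, 1.535]
ft_force: [0.2, -0.6, 0.5]
opening: 0.491
```

Run:
```python
from h import *
avg(3)
wsnap("w13"); snap("side","s13",(290,100,390,220),5)
```

```text
t 17.78 mean [ 5.93018e+02 -1.80191e+02  1.18464e+02  1.53500e+00  3.03000e-01
 -2.54000e-01  2.36000e-01  4.97000e-01] std [0.024 0.009 0.024 0.    0.713 0.22  0.247 0.001]
cam [596.62 -98.56 288.46] [0.01 0.   0.03]
17.78 [ 593.  -180.2  118.4] [3.1412e+00 1.0000e-04 1.5353e+00] 0.002
cam [596.6 -98.6 288.4]
```

View pics/w13.png

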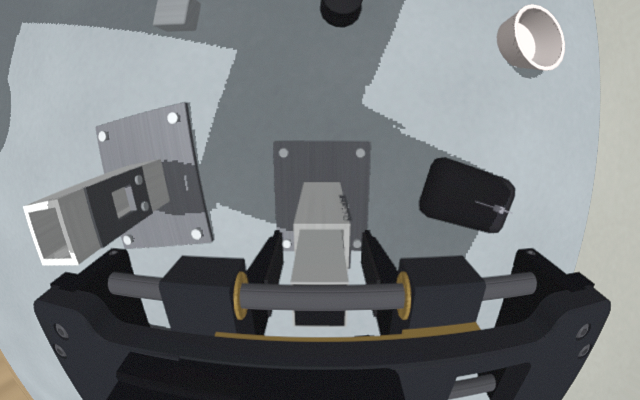

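View pics/s13.png

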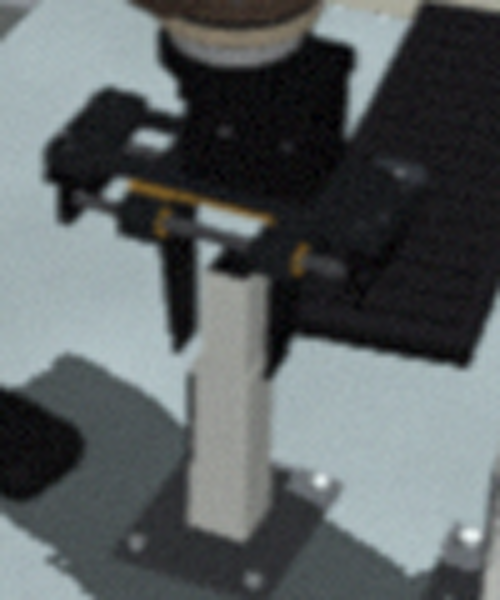

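The post stays up after release, with no force on the tool. I'll rise above its top (about 175), shut the fingers, and press on the top from above.

>>> drive_tool:
  commands:
    - {"dx":0,"dy":0,"dz":5,"yaw":0}
    - {"dx":0,"dy":0,"dz":15,"yaw":0}
    - {"dx":0,"dy":0,"dz":25,"yaw":0}
    - {"dx":0,"dy":0,"dz":20,"yaw":0}
    - {"dx":0,"dy":0,"dz":7,"yaw":0}

```text
t: 18.3
eef_pos: [593.8, -180.5, 193.5]
tcp_rot: [3.138, 0.001, 1.535]
ft_force: [0.3, -0.2, 0.7]
opening: 0.499
```

>>> drive_tool:
  commands:
    - {"dx":0,"dy":0,"dz":0,"yaw":0}
    - {"dx":0,"dy":0,"dz":0,"yaw":0}
    - {"dx":0,"dy":0,"dz":0,"yaw":0}
    - {"dx":0,"dy":0,"dz":0,"yaw":0}
    - {"dx":0,"dy":0,"dz":0,"yaw":0}
  grip: 0

```text
t: 18.72
eef_pos: [592.7, -180.0, 189.3]
tcp_rot: [-3.14, -0.001, 1.535]
ft_force: [-0.1, -0.4, 0.7]
opening: 0.206
```

>>> drive_tool:
  commands:
    - {"dx":0,"dy":0,"dz":0,"yaw":0}
    - {"dx":0,"dy":0,"dz":0,"yaw":0}
    - {"dx":0,"dy":0,"dz":0,"yaw":0}
    - {"dx":0,"dy":0,"dz":0,"yaw":0}

```text
t: 19.05
eef_pos: [592.9, -180.1, 190.2]
tcp_rot: [-3.142, -0.0, 1.535]
ft_force: [0.9, 0.4, 0.2]
opening: 0.006
```

Run:
```python
from h import *
avg(3)
wsnap("w14"); snap("side","s14",(290,80,390,220),4)
a=cv2.imread("pics/w14.png");b=cv2.imread("pics/s14.png");b=cv2.resize(b,(int(400*400/560),400));cv2.imwrite("pics/m14.png",np.hstack([a[:,100:560],b]))
```

```text
t 19.2 mean [ 5.92931e+02 -1.80161e+02  1.90279e+02  1.53500e+00  1.71000e-01
  1.20000e-02 -2.10000e-01  4.00000e-03] std [0.005 0.021 0.023 0.    0.505 0.706 0.53  0.001]
cam [596.59 -98.55 360.3 ] [0.   0.   0.02]
19.2 [ 592.9 -180.2  190.3] [3.1415 0.     1.5353] 0.002
cam [596.6 -98.5 360.3]
```

View pics/m14.png

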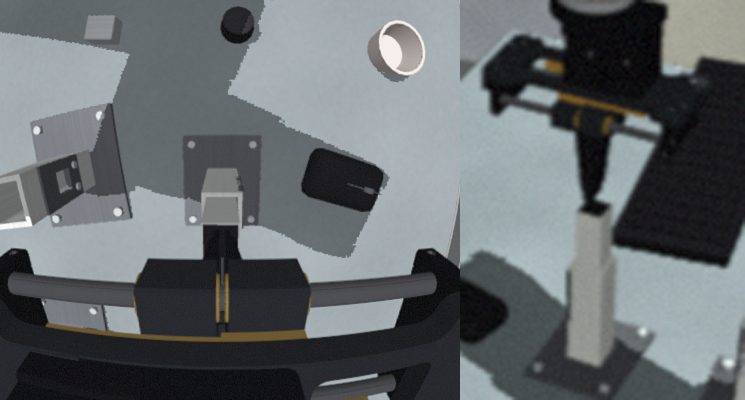

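The fingers are shut, centred above the post top. I'll go down to contact (expected at z about 175).

>>> drive_tool:
  commands:
    - {"dx":0,"dy":0,"dz":-4,"yaw":0}
    - {"dx":0,"dy":0,"dz":-4,"yaw":0}
    - {"dx":0,"dy":0,"dz":-3,"yaw":0}
    - {"dx":0,"dy":0,"dz":-1,"yaw":0}
    - {"dx":0,"dy":0,"dz":-1,"yaw":0}

```text
t: 19.72
eef_pos: [592.8, -180.1, 176.9]
tcp_rot: [-3.141, -0.0, 1.535]
ft_force: [1.2, 0.1, -0.1]
opening: 0.002
```

>>> drive_tool:
  commands:
    - {"dx":0,"dy":0,"dz":-1,"yaw":0}
    - {"dx":0,"dy":0,"dz":-1,"yaw":0}
    - {"dx":0,"dy":0,"dz":-1,"yaw":0}

```text
t: 19.97
eef_pos: [593.0, -180.2, 174.5]
tcp_rot: [3.141, 0.0, 1.535]
ft_force: [-1.3, -0.4, 3.9]
opening: 0.003
```

>>> drive_tool:
  commands:
    - {"dx":0,"dy":0,"dz":-1,"yaw":0}
    - {"dx":0,"dy":0,"dz":-1,"yaw":0}
    - {"dx":0,"dy":0,"dz":-1,"yaw":0}

```text
t: 20.22
eef_pos: [593.0, -180.2, 171.5]
tcp_rot: [3.141, 0.0, 1.535]
ft_force: [-0.6, 0.1, 3.7]
opening: 0.007
```

Contact at z about 175. It slides down at about 4 N, as described. I'll continue to about z = 150, then in finer steps.

>>> drive_tool:
  commands:
    - {"dx":0,"dy":0,"dz":-1.5,"yaw":0}
    - {"dx":0,"dy":0,"dz":-1.5,"yaw":0}
    - {"dx":0,"dy":0,"dz":-1.5,"yaw":0}
    - {"dx":0,"dy":0,"dz":-1.5,"yaw":0}
    - {"dx":0,"dy":0,"dz":-1.5,"yaw":0}

```text
t: 20.63
eef_pos: [593.0, -180.2, 163.7]
tcp_rot: [3.141, 0.0, 1.535]
ft_force: [0.1, -0.1, 2.6]
opening: 0.006
```

>>> drive_tool:
  commands:
    - {"dx":0,"dy":0,"dz":-1.5,"yaw":0}
    - {"dx":0,"dy":0,"dz":-1.5,"yaw":0}
    - {"dx":0,"dy":0,"dz":-1.5,"yaw":0}
    - {"dx":0,"dy":0,"dz":-1.5,"yaw":0}
    - {"dx":0,"dy":0,"dz":-1.5,"yaw":0}

```text
t: 21.05
eef_pos: [593.0, -180.2, 156.2]
tcp_rot: [3.141, 0.0, 1.535]
ft_force: [0.8, -0.3, 3.7]
opening: 0.008
```

>>> drive_tool:
  commands:
    - {"dx":0,"dy":0,"dz":-1,"yaw":0}
    - {"dx":0,"dy":0,"dz":-1,"yaw":0}
    - {"dx":0,"dy":0,"dz":-1,"yaw":0}
    - {"dx":0,"dy":0,"dz":-1,"yaw":0}
    - {"dx":0,"dy":0,"dz":-1,"yaw":0}

```text
t: 21.47
eef_pos: [593.0, -180.2, 151.3]
tcp_rot: [3.141, 0.0, 1.535]
ft_force: [0.6, 0.1, 3.7]
opening: 0.006
```

>>> drive_tool:
  commands:
    - {"dx":0,"dy":0,"dz":-1,"yaw":0}
    - {"dx":0,"dy":0,"dz":-1,"yaw":0}
    - {"dx":0,"dy":0,"dz":-1,"yaw":0}
    - {"dx":0,"dy":0,"dz":0,"yaw":0}

```text
t: 21.8
eef_pos: [592.9, -180.2, 148.1]
tcp_rot: [3.142, -0.0, 1.535]
ft_force: [1.1, 0.8, 1.5]
opening: 0.001
```

Run:
```python
from h import *
avg(4)
wsnap("w15"); snap("side","s15",(290,80,390,220),4)
a=cv2.imread("pics/w15.png");b=cv2.imread("pics/s15.png");b=cv2.resize(b,(int(400*400/560),400));cv2.imwrite("pics/m15.png",np.hstack([a[:,100:560],b]))
```

```text
t 22.0 mean [ 5.92829e+02 -1.80121e+02  1.48090e+02  1.53500e+00  6.22000e-01
  1.98000e-01  1.22300e+00  5.00000e-03] std [0.041 0.004 0.009 0.    0.252 0.532 0.484 0.002]
cam [596.56 -98.54 318.1 ] [0.02 0.01 0.  ]
22.0 [ 592.8 -180.1  148.1] [-3.1412e+00 -1.0000e-04  1.5354e+00] 0.002
cam [596.5 -98.5 318.1]
```

View pics/m15.png

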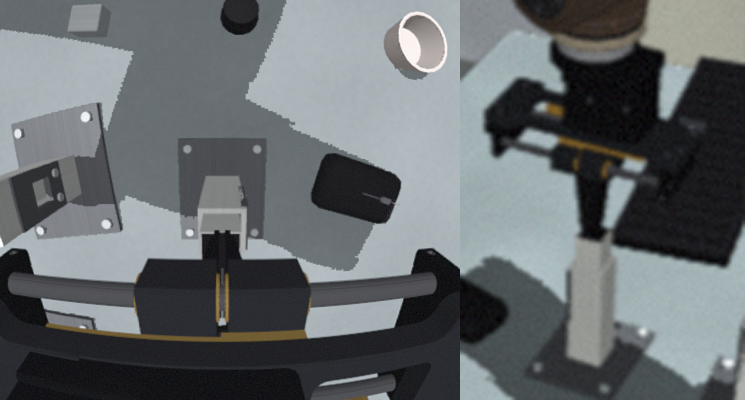

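>>> drive_tool:
  commands:
    - {"dx":0,"dy":0,"dz":-0.7,"yaw":0}
    - {"dx":0,"dy":0,"dz":-0.7,"yaw":0}
    - {"dx":0,"dy":0,"dz":-0.7,"yaw":0}
    - {"dx":0,"dy":0,"dz":-0.7,"yaw":0}

```text
t: 22.43
eef_pos: [592.8, -180.1, 145.4]
tcp_rot: [-3.141, -0.0, 1.535]
ft_force: [-1.2, -0.3, 2.6]
opening: 0.005
```

>>> drive_tool:
  commands:
    - {"dx":0,"dy":0,"dz":-0.5,"yaw":0}
    - {"dx":0,"dy":0,"dz":-0.5,"yaw":0}
    - {"dx":0,"dy":0,"dz":-0.5,"yaw":0}

```text
t: 22.68
eef_pos: [592.8, -180.1, 143.9]
tcp_rot: [-3.141, -0.0, 1.535]
ft_force: [-1.3, -0.1, 2.1]
opening: 0.002
```

>>> drive_tool:
  commands:
    - {"dx":0,"dy":0,"dz":-0.5,"yaw":0}
    - {"dx":0,"dy":0,"dz":-0.5,"yaw":0}

```text
t: 22.85
eef_pos: [592.9, -180.1, 142.9]
tcp_rot: [-3.141, -0.0, 1.535]
ft_force: [-1.7, -0.0, 2.1]
opening: 0.005
```

>>> drive_tool:
  commands:
    - {"dx":0,"dy":0,"dz":-0.4,"yaw":0}
    - {"dx":0,"dy":0,"dz":-0.4,"yaw":0}

```text
t: 23.02
eef_pos: [592.9, -180.2, 142.2]
tcp_rot: [3.142, -0.0, 1.535]
ft_force: [-1.0, -0.1, 1.4]
opening: 0.004
```

>>> drive_tool:
  commands:
    - {"dx":0,"dy":0,"dz":-0.4,"yaw":0}
    - {"dx":0,"dy":0,"dz":-0.4,"yaw":0}

```text
t: 23.18
eef_pos: [592.9, -180.2, 141.4]
tcp_rot: [3.142, -0.0, 1.535]
ft_force: [-1.0, 0.1, 2.2]
opening: 0.006
```

Run:
```python
from h import *
avg(4)
wsnap("w16"); crop("w16",285,160,375,260,7)
```

```text
t 23.38 mean [ 5.93002e+02 -1.80154e+02  1.41317e+02  1.53500e+00 -3.00000e-03
  2.11000e-01  8.86000e-01  2.00000e-03] std [0.039 0.02  0.012 0.    0.729 0.372 0.911 0.001]
cam [596.64 -98.55 311.31] [0.03 0.   0.  ]
23.38 [ 593.  -180.2  141.3] [3.1413 0.     1.5352] 0.001
cam [596.7 -98.5 311.3]
```

View pics/w16_z.png

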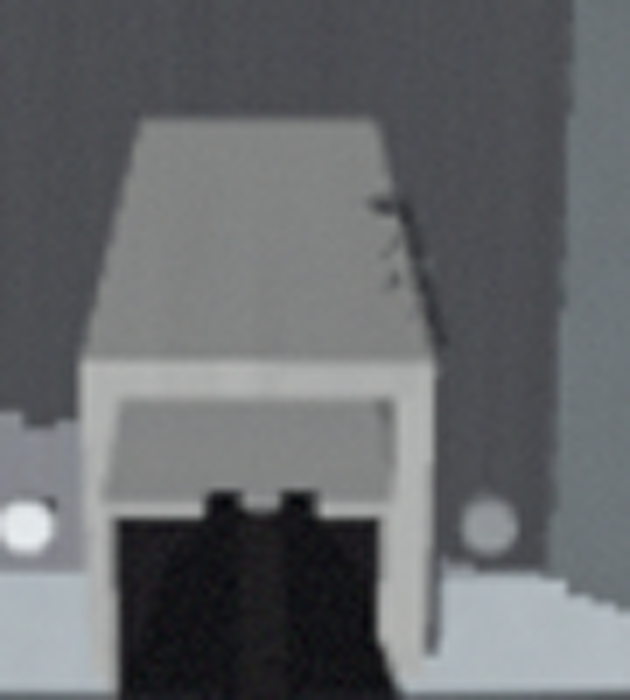

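>>> drive_tool:
  commands:
    - {"dx":0,"dy":0,"dz":-0.4,"yaw":0}
    - {"dx":0,"dy":0,"dz":-0.3,"yaw":0}

```text
t: 23.6
eef_pos: [593.1, -180.2, 140.8]
tcp_rot: [3.141, 0.0, 1.535]
ft_force: [-0.8, -0.4, 2.7]
opening: 0.006
```

>>> drive_tool:
  commands:
    - {"dx":0,"dy":0,"dz":-0.4,"yaw":0}
    - {"dx":0,"dy":0,"dz":-0.3,"yaw":0}

```text
t: 23.77
eef_pos: [593.1, -180.2, 140.1]
tcp_rot: [3.141, 0.0, 1.535]
ft_force: [-0.6, -0.2, 4.2]
opening: 0.008
```

>>> drive_tool:
  commands:
    - {"dx":0,"dy":0,"dz":-0.4,"yaw":0}
    - {"dx":0,"dy":0,"dz":0,"yaw":0}

```text
t: 23.93
eef_pos: [592.8, -180.1, 139.3]
tcp_rot: [-3.141, -0.0, 1.535]
ft_force: [-0.3, -0.5, -0.4]
opening: 0.005
```

Run:
```python
from h import *
avg(4)
```

```text
t 24.13 mean [ 5.92873e+02 -1.80127e+02  1.39432e+02  1.53500e+00  2.45000e-01
 -1.10000e-01 -1.11000e-01  6.00000e-03] std [0.021 0.014 0.055 0.    0.843 0.306 0.594 0.002]
cam [596.58 -98.54 309.43] [0.01 0.   0.04]
```

The force fell from 4 N to 0 at z = 139.4, right at the predicted height, so the button has likely popped. I'll back off upward and look into the hole from the +x side.

>>> drive_tool:
  commands:
    - {"dx":0,"dy":0,"dz":5,"yaw":0}
    - {"dx":0,"dy":0,"dz":15,"yaw":0}
    - {"dx":0,"dy":0,"dz":20,"yaw":0}
    - {"dx":10,"dy":-5,"dz":10,"yaw":0}
    - {"dx":25,"dy":-15,"dz":0,"yaw":0}

```text
t: 24.55
eef_pos: [627.7, -199.4, 193.4]
tcp_rot: [3.139, 0.001, 1.536]
ft_force: [-0.5, -0.3, 1.6]
opening: 0.004
```

>>> drive_tool:
  commands:
    - {"dx":30,"dy":-15,"dz":0,"yaw":0}
    - {"dx":30,"dy":-15,"dz":0,"yaw":0}
    - {"dx":20,"dy":-15,"dz":0,"yaw":0}
    - {"dx":5,"dy":-10,"dz":0,"yaw":0}
    - {"dx":0,"dy":0,"dz":0,"yaw":0}

```text
t: 24.97
eef_pos: [713.7, -256.8, 188.8]
tcp_rot: [-3.141, 0.0, 1.534]
ft_force: [0.9, -0.1, -0.4]
opening: 0.008
```

>>> drive_tool:
  commands:
    - {"dx":0,"dy":0,"dz":0,"yaw":0}
    - {"dx":0,"dy":0,"dz":0,"yaw":0}
    - {"dx":0,"dy":0,"dz":0,"yaw":0}
    - {"dx":0,"dy":0,"dz":0,"yaw":0}

```text
t: 25.3
eef_pos: [712.6, -254.5, 190.3]
tcp_rot: [3.141, 0.0, 1.536]
ft_force: [0.1, 0.1, 0.3]
opening: 0.002
```

Run:
```python
from h import *
c=wsnap("w17"); crop("w17",140,70,260,170,6); snap("side","s17"); snap("top","t17")
pl("wrist","button_face","post_top","hole_side")
```

```text
25.3 [ 712.6 -254.5  190.3] [3.1411e+00 1.0000e-04 1.5357e+00] 0.005
cam [ 716.2 -172.9  360.3]
button_face [([211.6, 127.8], 0.46)]
post_top [([163.3, 135.4], 0.82), ([175.8, 130.5], 0.44)]
hole_side [([209.7, 129.0], 0.77), ([63.4, 121.3], 0.69)]
```

View pics/w17_z.png

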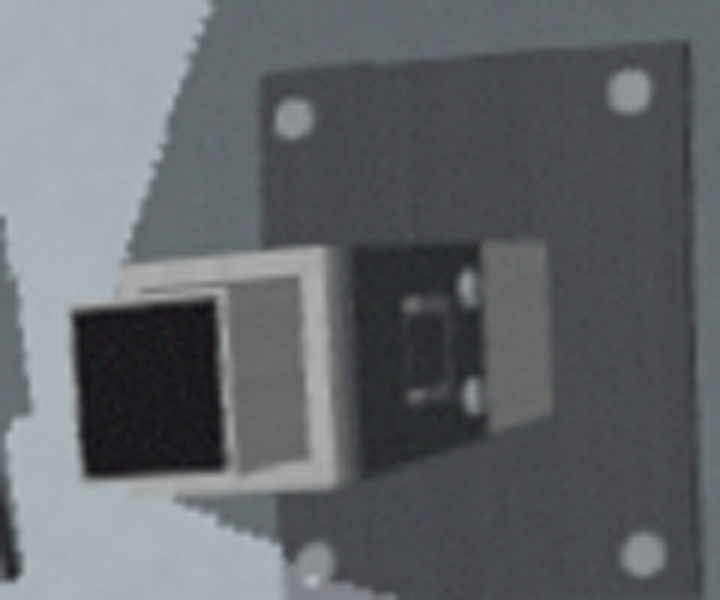

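View pics/s17.png

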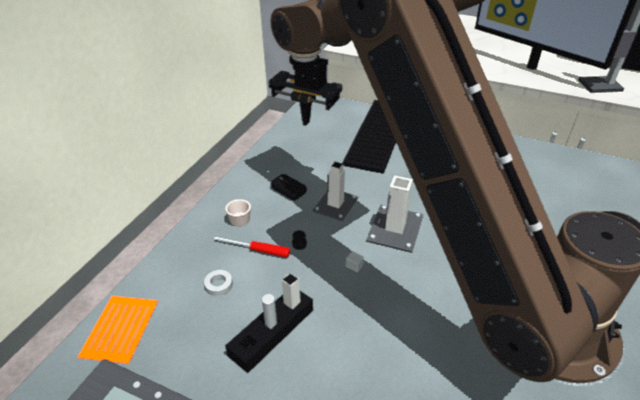

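View pics/t17.png

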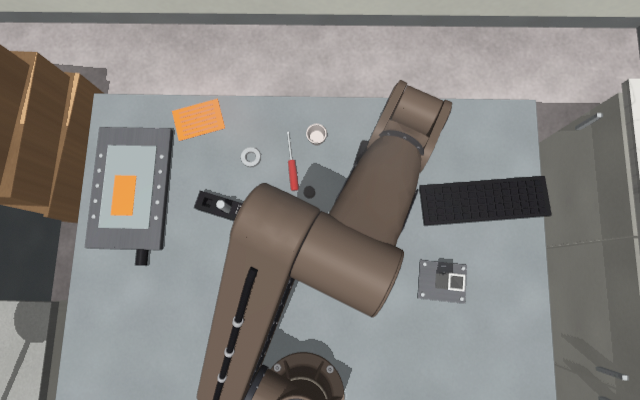

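Run:
```python
from fitsock import *
c=lc("w17")
im=cv2.imread("pics/raw_w17.png")[110:150,190:235]
im=cv2.convertScaleAbs(cv2.resize(im,None,fx=14,fy=14,interpolation=cv2.INTER_CUBIC),alpha=1.8,beta=-20)
ct=(593.5,-180.7);yw=-.037;cs,sn=np.cos(yw),np.sin(yw)
def W(x,y,z): return (ct[0]+cs*x-sn*y,ct[1]+sn*x+cs*y,z)
def q(x,y,z): return (np.array(proj("wrist",W(x,y,z),c))-[190,110]+.5)*14-.5
for xf,col in((18.5,(0,255,0)),(13.0,(0,0,255))):
    im2=[q(xf,s,81.2+d) for s,d in((-6,-9),(6,-9),(6,9),(-6,9))]
    print(xf,np.round(im2).tolist())
h=[q(18.8,s,82+d) for s,d in((-8.5,-10.25),(8.5,-10.25),(8.5,10.25),(-8.5,10.25))];print("hole",np.round(h).tolist())
cv2.imwrite("pics/h17.png",im)
k=lambda x,y:(140+x/6-.5+1/12,70+y/6-.5+1/12)
for z in(137,138.7,141): print(z,fit("w17",np.array([k(71,310),k(220,296),k(232,472),k(83,478)]),25,z))
```

```text
18.5 [[346.0, 336.0], [339.0, 164.0], [247.0, 175.0], [255.0, 358.0]]
13.0 [[273.0, 340.0], [265.0, 168.0], [170.0, 180.0], [178.0, 363.0]]
hole [[354.0, 371.0], [344.0, 127.0], [238.0, 138.0], [250.0, 399.0]]
137 (array([ 5.92182130e+02, -1.80784486e+02, -3.90313341e-02]), np.float64(1.1876818784635832))
138.7 (array([ 5.93112975e+02, -1.80724754e+02, -3.90352705e-02]), np.float64(1.2980763595100837))
141 (array([ 5.94372114e+02, -1.80643951e+02, -3.90407750e-02]), np.float64(1.4504458417560295))
```

View pics/h17.png

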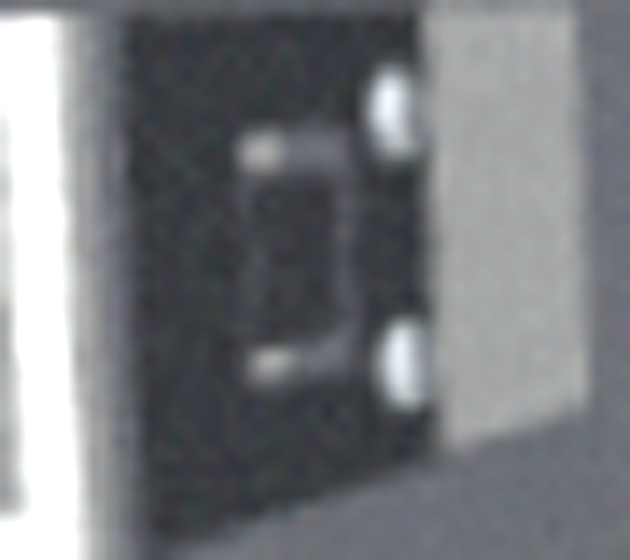

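In the enlarged hole picture the dark button face fills columns 248–340, between light side gaps. That matches the prediction for the button out (247–346) and not in (170–273). The rack neighbours and bystanders look unmoved, and the robot is clear. I'm handing in.

```bash
python3 -c "
from h import *
print(env.state()['t'],env.job_done())"
```

```text
the job is handed in; nothing more can be done
25.6 None
```

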